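Load the test bar into the alloy analyser and latch its hood

TASK

Check the alloy of the bronze test bar: press in the rocker catch on the front of the bench analyser and let its sprung hood swing right up by itself, without touching the hood as it rises. Set the bar down flat on the stage inside, without dropping it, so that it covers the round measuring window; then bring the hood down gently and press it until the catch holds it shut. Do not force the hood or the catch, and leave the sprue cone and the bronze collar where they stand.

Things in the scene. Friction and masses are not known exactly. Their poses are not given: they have to be found in the camera images.
- analyser: Bench alloy analyser, fixed, standing turned: grey housing 160 mm wide, white hood on top. Origin on the bench under it; x runs from its front (toe of the sloping front at x = -103 mm) to its back (+100 mm), y to its left, z up. Under the hood a flat stage, top at z = 70 mm, x -44 to +60, 134 mm wide, inside a rim 86 mm high. Shut, the hood leaves 48 mm over the stage, its top at z = 123 mm.
- hood_hinge (a point): Middle of the hood's hinge line, fixed at the back of the analyser (x = +75, y = 0, z = 90 mm there); the line runs along the analyser's y. Fully up, the hood stands just past upright behind this line, 37 mm thick, its edge about 240 mm above the bench. Over the stage a hand must be narrow front to back: let the jaws close along the analyser's y, the bar lying along its x.
- hood (a joint): Hood angle, rad: 0 shut, 1.65 fully up. Let go by the catch, a spring swings it up in about 1.5 s and holds it there. Lowering it takes 1 to 2 N at the lip, pushed on its back, then on its top, down to about 0.07, where it meets the catch; then 4 to 10 N at the lip until the catch snaps over at 0 (stop at -0.012). Let go before the snap, it rises again; after it, it rests at about 0.004.
- hood_lip (a point): On the top (outer) side of the black rubber finger lip, 110 x 26 x 6 mm, along the hood's free edge; moves with the hood. Shut: 143 mm in front of the hinge line, 124 mm above the bench; z is the outward normal of the hood's top, x points to the hinge. The lip reaches 8 mm beyond this point and overhangs the catch. Up, this side faces the back.
- latch (a joint): Rocker catch, rad: 0 at rest, 0.26 pressed to its hard stop; a spring returns it. Pressed to about 0.11 to 0.18 it lets the hood go. It takes 3 to 6 N at the pad before the hard stop. It also gives way by itself when the hood is pushed down past it.
- latch_pad (a point): Where to press: ribbed lower part of the steel paddle (44 mm wide, 54 long) on the analyser's sloping front, 54 mm above the bench. Its face looks forward and up, 34 degrees from vertical (direction -0.56, 0, 0.83 in the analyser's frame); press the opposite way, 5 to 8 mm, 11 to the stop. An upright hand here is in the way of the rising hood and lip; one leaning 25 to 35 degrees to the front is not.
- window (a point): Centre of the round measuring window, a dark disc 12 mm across in a 26 mm steel ring, level with the stage top, 70 mm above the bench; 8 mm behind the analyser's origin (x = +8 mm), in its middle plane. The bar must cover the whole dark disc.
- test_bar: Loose cast bronze test bar, 76 x 30 x 22 mm (x, y, z), about 0.4 kg, lying on the bench. Origin: centre of its underside; x along its length. Low round stub, 3.5 mm, on its top near one end. Either end may come first.
- sprue_button: Bystander: cut-off sprue, a bronze cone 44 mm across and 46 mm high, on the bench in front of the analyser. Origin: centre of its underside.
- bronze_collar: Bystander: turned bronze collar, 52 mm across and 20 mm high, on the bench to the right of the analyser. Origin: centre of its underside.

How it is judged:
By the outcome, as a careful person would: the job done as asked, in the order asked, and still so for the second after the job is handed in, with the robot touching nothing.
It also fails if it takes over 72 s, if anything falls off the work surface, if the arm or the gripper's body presses on something with over 40 N, if the wrist force passes 120 N, or if a joint passes its speed limit or range.

ROBOT

A 6-joint arm with a two-finger parallel gripper is mounted at the origin on the work surface; the furniture and walls round the work are solid. World frame = base frame: x ahead of the robot, y to its left, z up, the work surface at z = 0. Lengths are in m, angles in rad, forces in N, time in s.
With the tool pointing down it reaches from about 0.375 to 0.825 m from the base axis. Payload 5.5 kg.
Tool frame: the origin (TCP) lies where the fingers leave the gripper's body, on its centre line; the fingertips stand manip.tip_extent ahead of it and the grasp point (between the pads) lies 54 mm ahead of it (manip.tip_extent is the distance from the TCP to the fingertips, in m); y points along the fingers, z is the direction in which the jaws open and shut, and the axes are right-handed (so a half turn about y gives the same grasp; the last joint's range is limited). The gripper opens to 85 mm and grips with 20 to 120 N. Pads are 22 mm wide; open, the fingers measure 114 mm over their backs; the gripper's body (76 mm by 85 mm) begins 54 mm behind the grasp point. The pads swing forward as they close: fully open they stand 13 mm farther back than shut.
Start: joints at [-1.297, 0.314, -0.047, 1.21, 0, 1.571], TCP at [0.162, -0.578, 0.304] pointing down, gripper open.
Joint ranges: [-2.67, 2.67], [-0.69, 1.73], [-1.03, 1.25], [-2.08, 2.16], [-1.42, 1.45], [-3.14, 3.14]. Speed limits (rad/s): [2.39, 2.39, 3.01, 3.14, 3.14, 3.14].

INTERFACE

Orientations are given as a unit quaternion [w, x, y, z].
In Python, from workcell import manip gives the robot as it stands.
- The arm moves only by the tool apply_moves, never from a script. Its arguments are lists of equal length, an entry for each row: "dp": the shift along the tool's x, y, z in cm, a list of three; "rotation": the turn, a rotation vector about the tool's x, y, z in rad, a list of three; "claw": the finger opening in cm, from 0 to 8.54. A call has 1 to 8 rows; each row shifts and turns the commanded pose from where the row before left it, along the tool's axes as they then stand; what a row does not reach is not made up. A row lasts 1/12 s, in which the tool goes at most 41.7 mm and 7.16 degrees, less where a joint would pass 70% of its speed; a pose out of reach is approached as far as the arm can. A call is refused whole if a number of a shift passes 4.17 or a number of a turn 0.125, either way. A call with a gripper value outside its range is refused whole. The fingers move at their own pace and stop on an object; "newtons" is the grip in N (left out, the last holds). Time passes only in rows, so rows that do not move let the fingers close. It gives the time, the measured TCP pose, the force and the opening at its end, in the units of the state.
- manip.get_state(): the state, without advancing time (a new reading comes with each control period).
- manip.snapshot(name): name is "scene" or "top"; returns the picture (480x640x3 uint8, blue, green, red); there is no depth.
- manip.camera_params(name): a dict with "camera_matrix" (3x3 intrinsics, pixels), "D" ([k1, k2, p1, p2, k3] as OpenCV has them; the pictures are not rectified), "R" (3x3) and "t" (3): a world point X has camera coordinates R X + t. Camera axes: x right, y down, z forward; pixel columns grow to the right and rows downward; lengths in m; the calibration is good to about 2 mm. A picture is of the moment at which its call begins. camera_params takes no time and is no camera call.
- manip.close_job(): hands the job in, once; it reports no verdict.
The state is a dict: "time_s": time; "qpos": joint angles; "qd": joint speeds; "joint_efforts": joint torques, N m; "eef_pos": TCP position; "tcp_rot": TCP orientation; "wrist_force": force on the tool from outside, world axes, zero at the start; "torque": the same for the moment, N m; "finger_gap": opening from 0.0 (shut) to 1.0 (fully open).
Only numpy, scipy, OpenCV 4.12 (cv2) and the standard library are available. Lean on these libraries where they do the work, as an engineer would, in place of code of your own. Each camera call takes 0.05 s, during which the arm holds its last target.

## Working session

There is one attempt and no reset: what is moved stays moved. The work goes in short steps, Python scripts to look and compute and a tool call to move; the robot and the scene stay as the last step left them, time stands still between calls to the robot, and variables do not carry over. Pictures are saved under pics/ and viewed, and the job is handed in when it is done.

Besides the shell and the picture viewer there is one more tool, called after "Call:" by a JSON object that holds its "op" and its "data". apply_moves: Moves the arm, as the interface text tells. Its arguments: {"type":"object","properties":{"dp":{"type":"array","items":{"type":"array","items":{"type":"number"}}},"rotation":{"type":"array","items":{"type":"array","items":{"type":"number"}}},"claw":{"type":"array","items":{"type":"number"}},"newtons":{"type":"number"}},"required":["dp","rotation","claw"]}

```bash
ls; mkdir -p pics
python3 - <<'E'
from workcell import manip
import cv2
print(manip.get_state()); print(manip.tip_extent)
for n in("scene","top"):
    cv2.imwrite(f"pics/{n}0.png",manip.snapshot(n)); p=manip.camera_params(n); print(n,p)
E
```

```text
pics
{'time_s': 0.0, 'qpos': array([-1.29701059e+00,  3.14213998e-01, -4.80607873e-02,  1.21020002e+00,
       -3.32453077e-05,  1.57075475e+00]), 'qd': array([-0.00179069,  0.00029439,  0.00120977,  0.00048511,  0.00138938,
        0.00070767]), 'joint_efforts': array([ 1.07644963e-03, -5.39586532e+01,  3.39751804e+01,  1.92243961e-02,
        1.41897776e-04, -1.50193522e-06]), 'eef_pos': array([ 0.16209773, -0.57722447,  0.30304969]), 'tcp_rot': array([ 0.09641776, -0.09660299,  0.70107568, -0.69990312]), 'wrist_force': array([0.19434996, 0.59505384, 0.16693638]), 'torque': array([ 0.01787466, -0.04070531,  0.01771878]), 'finger_gap': 0.9995164542735255}
0.0726
scene {'camera_matrix': array([[437.14913342,   0.        , 324.15114886],
       [  0.        , 437.14913342, 241.70807227],
       [  0.        ,   0.        ,   1.        ]]), 'D': array([-0.02409893,  0.        ,  0.        ,  0.        ,  0.        ]), 'R': array([[-0.75588136, -0.6544645 , -0.01787704],
       [-0.40940095,  0.49379811, -0.76717292],
       [ 0.51091509, -0.57257283, -0.64119117]]), 't': array([0.44807243, 0.26786619, 0.8869709 ])}
top {'camera_matrix': array([[553.16161926,   0.        , 318.23943922],
       [  0.        , 553.16161926, 233.08945441],
       [  0.        ,   0.        ,   1.        ]]), 'D': array([0.03787676, 0.        , 0.        , 0.        , 0.        ]), 'R': array([[ 0.01991057, -0.99980124, -0.00102205],
       [-0.98939516, -0.01955621, -0.14392627],
       [ 0.14387768,  0.00387686, -0.98958789]]), 't': array([0.01006073, 0.59269371, 1.47485128])}
```

View pics/scene0.png

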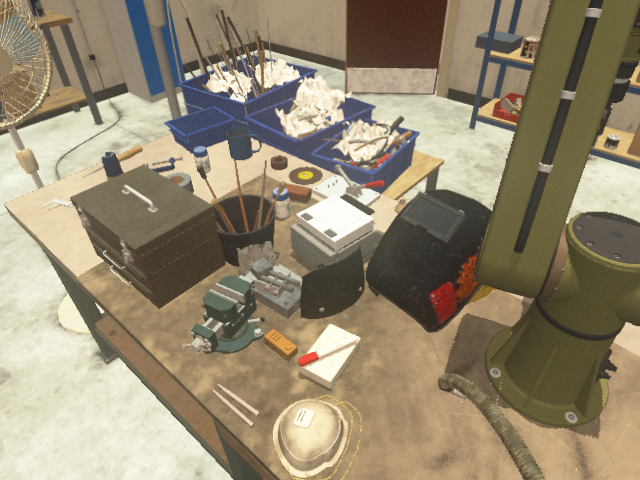

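View pics/top0.png

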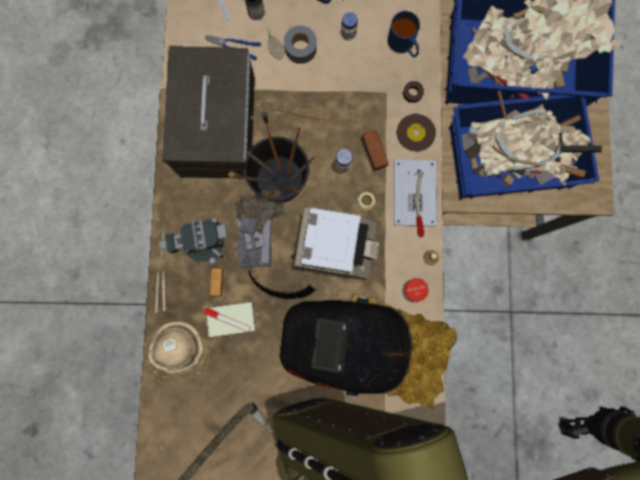

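```bash
cat > h.py <<'E'
import numpy as np,cv2
from workcell import manip
from scipy.spatial.transform import Rotation as Rn
def P(n): return manip.camera_params(n)
def ray(n,uv):
    p=P(n);q=cv2.undistortPoints(np.array([[uv]],float),p["camera_matrix"],p["D"])[0,0]
    R=p["R"];return -R.T@p["t"],R.T@np.r_[q,1]
def onz(n,uv,z):
    c,d=ray(n,uv);return c+d*(z-c[2])/d[2]
def tri(uvs,uvt):
    c1,d1=ray("scene",uvs);c2,d2=ray("top",uvt);d1/=np.linalg.norm(d1);d2/=np.linalg.norm(d2)
    s=np.linalg.lstsq(np.c_[d1,-d2],c2-c1,rcond=None)[0];a=c1+s[0]*d1;b=c2+s[1]*d2
    return (a+b)/2,np.linalg.norm(a-b)
def proj(n,X):
    p=P(n);return cv2.projectPoints(np.array(X,float).reshape(-1,3),cv2.Rodrigues(p["R"])[0],p["t"],p["camera_matrix"],p["D"])[0][:,0]
def crop(n,out,x0,y0,x1,y1,k,im=None):
    im=manip.snapshot(n) if im is None else im
    c=cv2.resize(im[y0:y1,x0:x1],None,fx=k,fy=k,interpolation=cv2.INTER_CUBIC);cv2.imwrite("pics/"+out,c)
def st():
    s=manip.get_state();print("t",round(s["time_s"],2),"p",s["eef_pos"].round(4),"q",s["tcp_rot"].round(4),"F",s["wrist_force"].round(1),"gap",round(s["finger_gap"],3),"j",s["qpos"].round(3));return s
E
python3 - <<'E'
from h import *
crop("top","t1.png",280,120,460,270,4.4,cv2.imread("pics/top0.png"))
crop("scene","s1.png",230,130,400,290,4.7,cv2.imread("pics/scene0.png"))
crop("top","t2.png",280,230,460,380,4.4,cv2.imread("pics/top0.png"))
for uv in[(374,150),(215,282),(367,200),(431,257),(335,242)]:
    print(uv,onz("top",uv,0.02).round(3))
E
```

```text
(374, 150) [ 0.838 -0.132  0.02 ]
(215, 282) [0.454 0.303 0.02 ]
(367, 200) [ 0.692 -0.113  0.02 ]
(431, 257) [ 0.535 -0.291  0.02 ]
(335, 242) [ 0.572 -0.025  0.02 ]
```

View pics/t1.png

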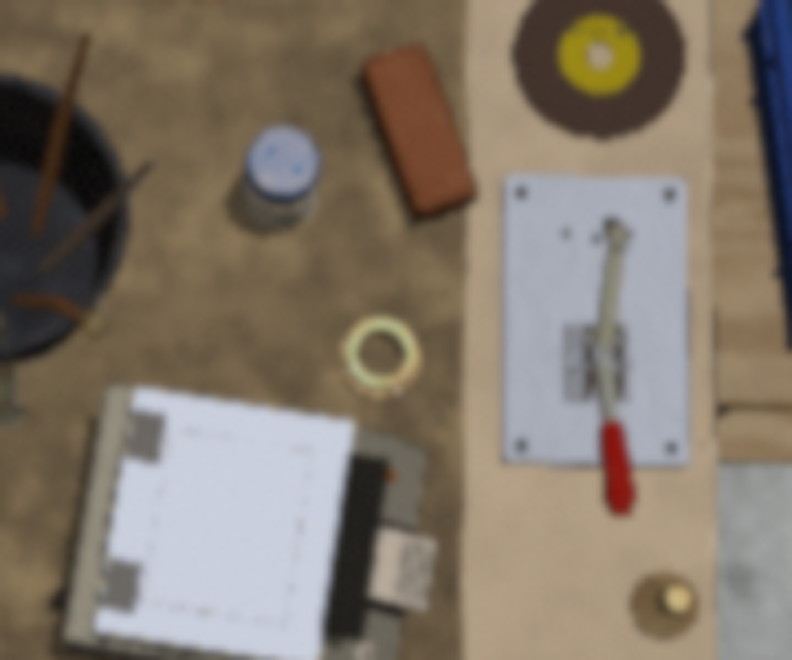

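View pics/s1.png

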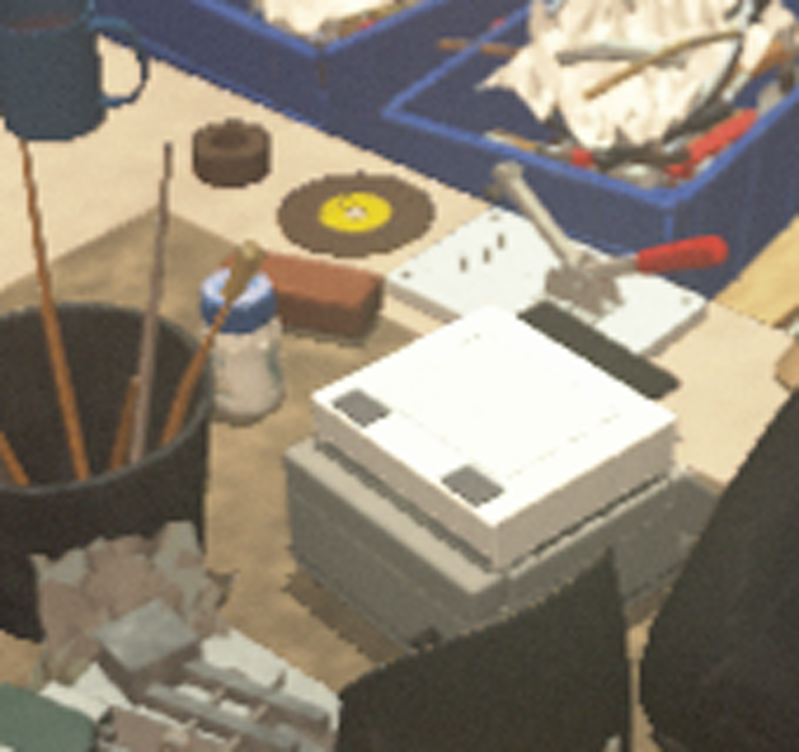

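View pics/t2.png

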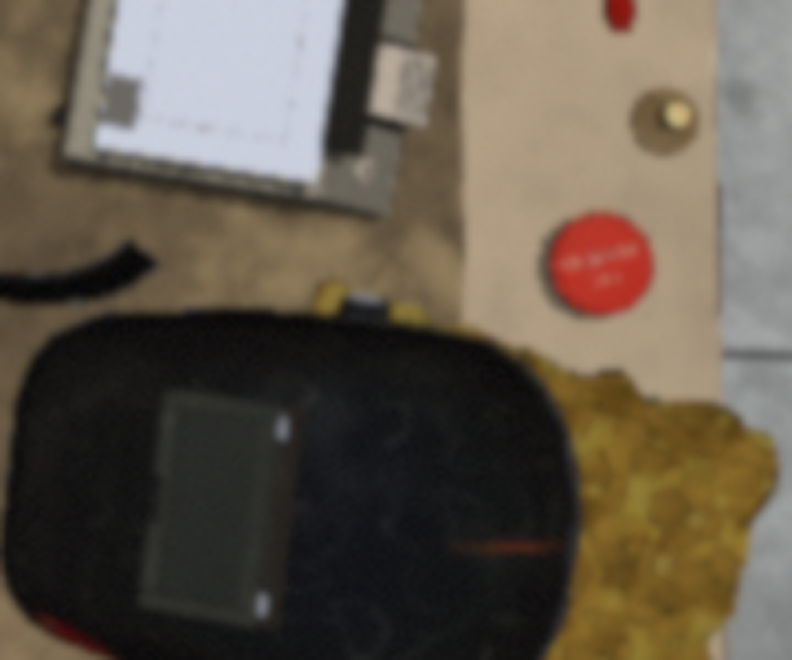

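Run:
```python
from h import *
crop("top","t3.png",160,230,280,350,5,cv2.imread("pics/top0.png"))
crop("scene","s3.png",220,290,380,410,5,cv2.imread("pics/scene0.png"))
```

```text
(no output)
```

View pics/t3.png

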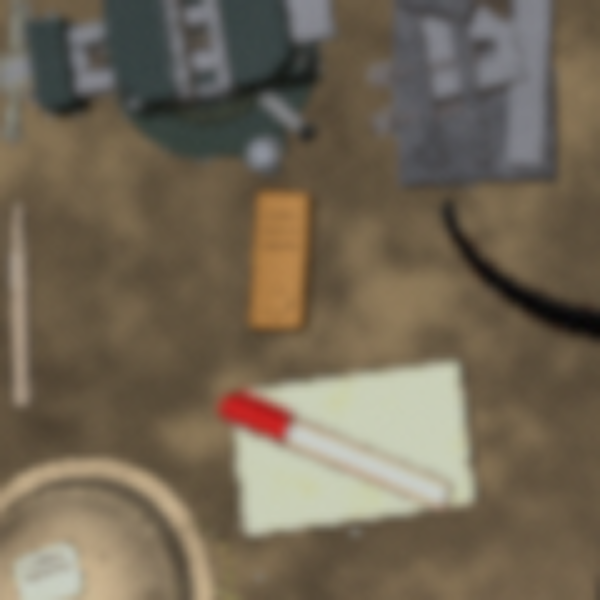

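View pics/s3.png

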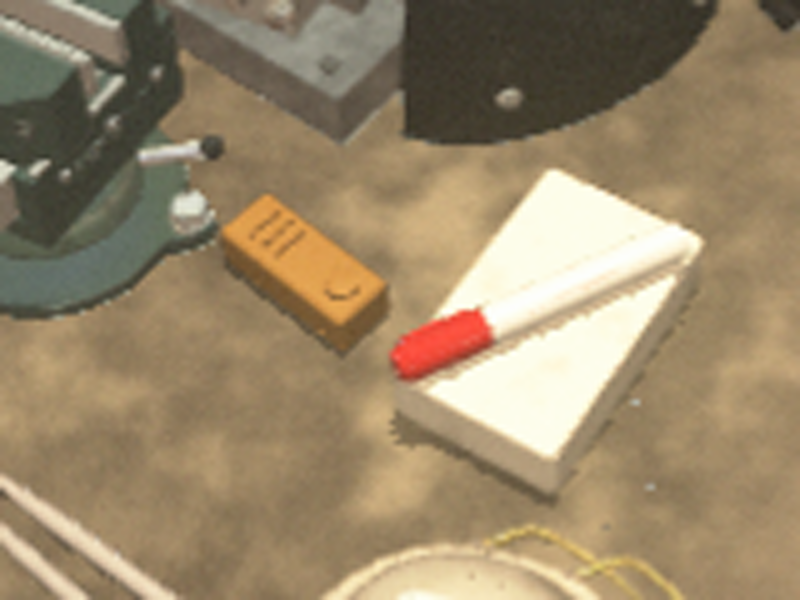

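Run:
```python
from h import *
from scipy.optimize import least_squares
def T(c,o,k): return [(c[0]+.5)/k-.5+o[0],(c[1]+.5)/k-.5+o[1]]
t3=[T(c,(160,230),5) for c in[(258,190),(310,192),(301,330),(248,328)]]
s3=[T(c,(220,290),5) for c in[(222,231),(268,195),(388,290),(345,325)]]
for a,b in zip(s3,t3): print("bar",*[x.round(4) for x in tri(a,b)])
def barm(p):
    c,s=np.cos(p[2]),np.sin(p[2]);o=np.array([[.038,.015],[.038,-.015],[-.038,-.015],[-.038,.015]])
    return np.c_[o@np.array([[c,s],[-s,c]])+p[:2],np.full(4,p[3])]
f=lambda p:np.r_[(proj("top",barm(p))-t3).ravel(),(proj("scene",barm(p))-s3).ravel()]
r=least_squares(f,[.454,.303,0,.022]);print("bar",r.x,r.fun.round(1))
# lip
lt=[T(c,(280,120),4.4) for c in[(352,457),(387,460),(364,638),(329,635)]]
ls=[T(c,(230,130),4.7) for c in[(520,312),(545,301),(680,382),(655,397)]]
for a,b in zip(ls,lt): print("lip",*[x.round(4) for x in tri(a,b)])
for u in [(431,260)]: print("cone base",onz("top",u,0))
```

```text
bar [0.4931 0.3141 0.0229] 0.001
bar [0.4931 0.2862 0.0207] 0.0001
bar [0.4178 0.2881 0.0197] 0.0007
bar [0.4174 0.3154 0.0247] 0.0014
bar [ 0.45539734  0.30085212 -0.02045192  0.02187766] [-0.2 -0.   0.3 -0.   0.3  0.2 -0.1  0.1 -0.7  0.4  0.3 -0.6  0.8 -0.8
 -0.7  1.1]
lip [ 0.6071 -0.0853  0.1289] 0.0002
lip [ 0.606  -0.1063  0.1261] 0.0006
lip [ 0.501  -0.0935  0.1243] 0.0004
lip [ 0.5024 -0.0728  0.1252] 0.0008
cone base [ 0.52879766 -0.294867    0.        ]
```

```bash
cat >> h.py <<'E'
def A2W(p,X):
    c,s=np.cos(p[2]),np.sin(p[2]);X=np.array(X,float).reshape(-1,3)
    return np.c_[X[:,:2]@np.array([[c,s],[-s,c]])+p[:2],X[:,2]]
E
python3 - <<'E'
from h import *
from scipy.optimize import least_squares
def T(c,o,k): return [(c[0]+.5)/k-.5+o[0],(c[1]+.5)/k-.5+o[1]]
lt=[T(c,(280,120),4.4) for c in[(352,457),(387,460),(364,638),(329,635)]]
ls=[T(c,(230,130),4.7) for c in[(520,312),(545,301),(680,382),(655,397)]]
M=np.array([[-50,-55,124],[-76,-55,124],[-76,55,124],[-50,55,124]])/1e3
f=lambda p:np.r_[(proj("top",A2W(p,M))-lt)[1:3].ravel(),(proj("scene",A2W(p,M))-ls)[1:3].ravel()]
r=least_squares(f,[.56,0,1.45]);p=r.x;print(p,r.fun.round(1))
print((proj("top",A2W(p,M))-lt).round(1))
im=cv2.imread("pics/top0.png");ims=cv2.imread("pics/scene0.png")
B=np.array([[-103,-80,0],[-103,80,0],[100,80,0],[100,-80,0],[100,-80,86],[100,80,86],[-48,-80,86],[-48,80,86],[-60,-72,123],[-60,72,123],[75,72,123],[75,-72,123]])/1e3
def draw(n,im,o,k,out,p):
    c=cv2.resize(im[o[1]:o[3],o[0]:o[2]],None,fx=k,fy=k,interpolation=cv2.INTER_CUBIC)
    for X,col in((M,(0,0,255)),(B,(0,200,0))):
        for u in proj(n,A2W(p,X)):
            q=((u+.5-o[:2])*k-.5);cv2.circle(c,tuple(int(v) for v in q.round()),3,col,-1)
    cv2.imwrite("pics/"+out,c)
draw("top",im,np.array([280,190,400,290]),6.5,"ft.png",p)
draw("scene",ims,np.array([280,180,400,280]),6.5,"fs.png",p)
E
```

```text
[ 0.56408449 -0.02499503  1.43734747] [ 0.5 -0.7 -0.2  0.5 -0.5  0.1  0.5  0.4]
[[-1.4 -1.5]
 [ 0.5 -0.7]
 [-0.2  0.5]
 [-2.3 -0.3]]
```

View pics/ft.png

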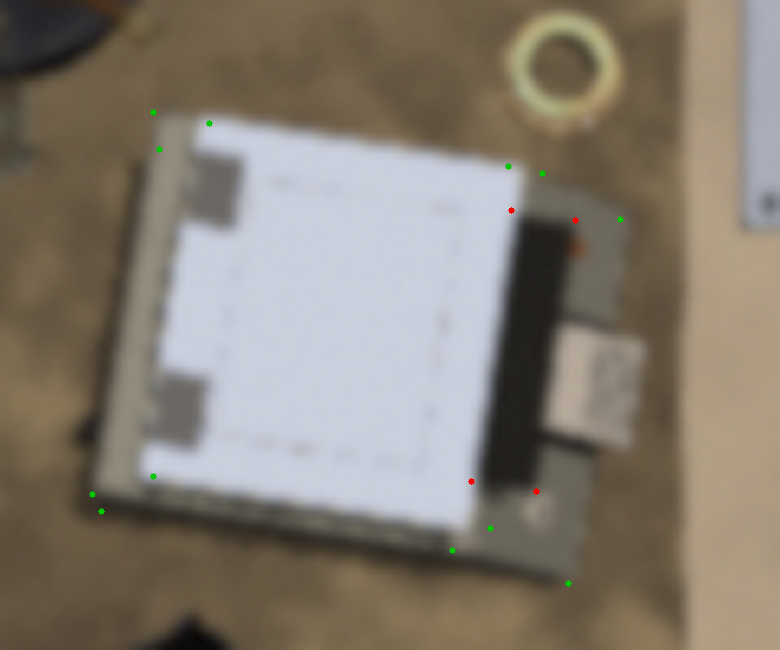

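View pics/fs.png

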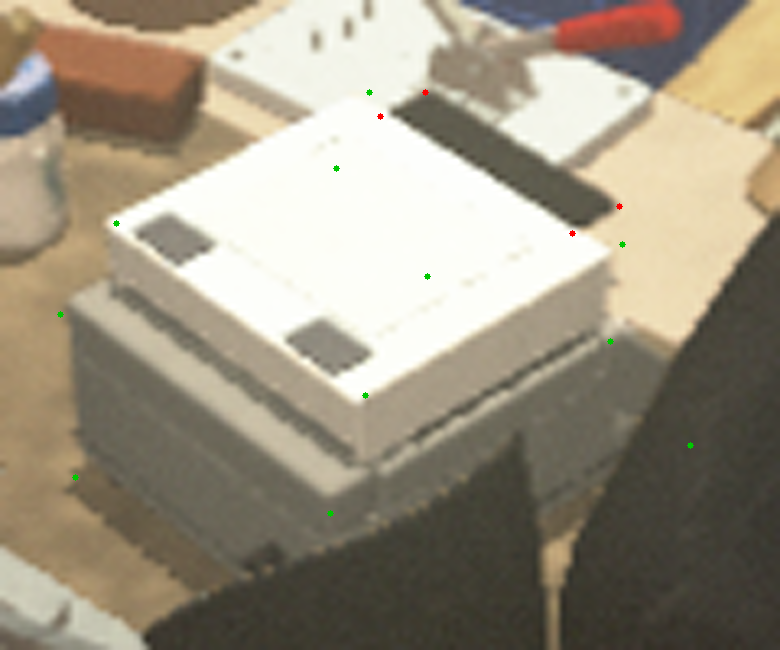

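```bash
cat >> h.py <<'E'
AN=np.array([0.5645,-0.0255,1.437])
def Rq(q): return Rn.from_quat(np.r_[q[1:],q[0]])
def dirA(v): return A2W(np.r_[0,0,AN[2]],v)[0]
def frame(y,z):  # tool rotation with y approach, z jaw axis
    y=np.array(y)/np.linalg.norm(y);z=np.array(z)-np.dot(z,y)*y;z/=np.linalg.norm(z)
    return Rn.from_matrix(np.c_[np.cross(y,z),y,z])
def plan(pos,R,n=None,p0=None,R0=None):
    s=manip.get_state();p0=s["eef_pos"] if p0 is None else p0;R0=Rq(s["tcp_rot"]) if R0 is None else R0
    rv=(R0.inv()*R).as_rotvec();d=np.array(pos)-p0
    if n is None: n=max(int(np.ceil(np.linalg.norm(d)/.040)),int(np.ceil(np.linalg.norm(rv)/.122)),1)
    print("n",n,"rv/row",(rv/n).round(4),"dist",np.linalg.norm(d).round(4),d.round(4));out=[]
    for i in range(n):
        Ri=R0*Rn.from_rotvec(rv*i/n);out.append((Ri.inv().apply(d/n)*100).round(2).tolist())
    print(out);print("rot",[(rv/n).round(4).tolist()])
E
python3 - <<'E'
from h import *
s=st();R=Rq(s["tcp_rot"]).as_matrix();print("tool axes (cols)\n",R.round(3))
k=6.5;o=(280,190)
T=lambda c:[(c[0]+.5)/k-.5+o[0],(c[1]+.5)/k-.5+o[1]]
def W2A(X):
    c,s_=np.cos(AN[2]),np.sin(AN[2]);d=X-np.r_[AN[:2],0];return np.array([c*d[0]+s_*d[1],-s_*d[0]+c*d[1],d[2]])
for c,z in[((615,392),.054),((638,397),.045),((595,385),.054),((628,212),0),((578,575),0)]:print(c,W2A(onz("top",T(c),z)).round(4))
ry=dirA([.56,0,-.83]);
for sg in(1,-1):
    Rt=frame(ry,sg*dirA([0,1,0]));print((Rq(s["tcp_rot"]).inv()*Rt).as_rotvec())
E
```

```text
t 0.1 p [ 0.1621 -0.5773  0.3031] q [ 0.0964 -0.0966  0.701  -0.7   ] F [ 0.2  0.6 -1.2] gap 1.0 j [-1.297  0.314 -0.048  1.21  -0.     1.571]
tool axes (cols)
 [[-0.963 -0.     0.27 ]
 [-0.27   0.001 -0.963]
 [ 0.    -1.    -0.002]]
(615, 392) [-0.1065  0.0025  0.054 ]
(638, 397) [-0.1171  0.002   0.045 ]
(595, 385) [-0.0979  0.0009  0.054 ]
(628, 212) [-0.1056 -0.0833  0.    ]
(578, 575) [-0.1062  0.0762  0.    ]
[-0.58348204  1.91148143 -0.38278702]
[-0.3433905  -1.12763969  0.52342995]
```

```bash
cat >> h.py <<'E'
AN=np.array([0.5645,-0.0255,1.437])+np.r_[dirA([-.0015,-.0015,0])[:2],0]
PD=dirA([.56,0,-.83])
PAD=A2W(AN,[-.105,.003,.054])[0]
E
python3 - <<'E'
from h import *
print(AN,PAD,PD)
R=frame(PD,-dirA([0,1,0]))
t=PAD-PD*(.0726+.045);print(t)
plan(t,R)
E
```

```text
[ 0.5657865  -0.02718669  1.437     ] [ 0.54880657 -0.13084807  0.054     ] [ 0.0747026   0.55499507 -0.83      ]
[ 0.54002155 -0.19611549  0.151608  ]
n 14 rv/row [-0.0245 -0.0805  0.0374] dist 0.5577 [ 0.3779  0.3812 -0.1515]
[[-3.33, 1.09, -1.89], [-3.43, 1.25, -1.59], [-3.5, 1.42, -1.28], [-3.53, 1.58, -0.96], [-3.53, 1.73, -0.63], [-3.5, 1.87, -0.3], [-3.44, 2.01, 0.02], [-3.35, 2.13, 0.35], [-3.23, 2.24, 0.67], [-3.07, 2.34, 0.98], [-2.89, 2.42, 1.28], [-2.69, 2.49, 1.56], [-2.46, 2.55, 1.83], [-2.2, 2.58, 2.08]]
rot [[-0.0245, -0.0805, 0.0374]]
```

Call:
{"op": "apply_moves", "data": {"dp": [[-3.33, 1.09, -1.89], [-3.43, 1.25, -1.59], [-3.5, 1.42, -1.28], [-3.53, 1.58, -0.96], [-3.53, 1.73, -0.63], [-3.5, 1.87, -0.3], [-3.44, 2.01, 0.02], [-3.35, 2.13, 0.35]], "rotation": [[-0.0245, -0.0805, 0.0374], [-0.0245, -0.0805, 0.0374], [-0.0245, -0.0805, 0.0374], [-0.0245, -0.0805, 0.0374], [-0.0245, -0.0805, 0.0374], [-0.0245, -0.0805, 0.0374], [-0.0245, -0.0805, 0.0374], [-0.0245, -0.0805, 0.0374]], "claw": [0, 0, 0, 0, 0, 0, 0, 0]}}

```text
time_s: 0.77
eef_pos: [0.3789, -0.3584, 0.2164]
tcp_rot: [0.405, -0.218, 0.704, -0.541]
wrist_force: [-0.2, 0.0, -0.4]
finger_gap: -0.001
```

Run:
```python
from h import *
st()
R=frame(PD,-dirA([0,1,0]))
t=PAD-PD*(.0726+.045)
plan(t,R)
```

```text
t 0.77 p [ 0.3789 -0.3584  0.2164] q [ 0.4053 -0.2179  0.7042 -0.5407] F [-0.2  0.  -0.4] gap -0.001 j [-0.907  0.346 -0.251  1.155  0.306  1.278]
n 6 rv/row [-0.0245 -0.08    0.0373] dist 0.2377 [ 0.1611  0.1623 -0.0648]
[[-3.2, 2.23, 0.68], [-3.05, 2.33, 0.98], [-2.87, 2.41, 1.28], [-2.67, 2.48, 1.56], [-2.44, 2.53, 1.82], [-2.19, 2.57, 2.07]]
rot [[-0.0245, -0.08, 0.0373]]
```

Tracking is good. Continue to the pre-press pose.

Call:
{"op": "apply_moves", "data": {"dp": [[-3.2, 2.23, 0.68], [-3.05, 2.33, 0.98], [-2.87, 2.41, 1.28], [-2.67, 2.48, 1.56], [-2.44, 2.53, 1.82], [-2.19, 2.57, 2.07], [0, 0, 0], [0, 0, 0]], "rotation": [[-0.0245, -0.08, 0.0373], [-0.0245, -0.08, 0.0373], [-0.0245, -0.08, 0.0373], [-0.0245, -0.08, 0.0373], [-0.0245, -0.08, 0.0373], [-0.0245, -0.08, 0.0373], [0, 0, 0], [0, 0, 0]], "claw": [0, 0, 0, 0, 0, 0, 0, 0]}}

```text
time_s: 1.43
eef_pos: [0.54, -0.1965, 0.1501]
tcp_rot: [0.599, -0.29, 0.646, -0.373]
wrist_force: [-0.3, -0.7, 0.1]
finger_gap: 0.004
```

Run:
```python
from h import *
st()
R=frame(PD,-dirA([0,1,0]))
plan(PAD-PD*(.0726+.01),R)
a=manip.snapshot("top");b=manip.snapshot("scene")
crop("top","p1.png",300,190,440,290,5.6,a);crop("scene","p1s.png",270,130,410,250,5.6,b)
print(proj("top",[PAD]),proj("top",[manip.get_state()["eef_pos"]+.0726*PD]))
```

```text
t 1.43 p [ 0.54   -0.1965  0.1501] q [ 0.5995 -0.2902  0.6462 -0.3726] F [-0.3 -0.7  0.1] gap 0.004 j [-0.577  0.562 -0.157  1.136  0.527  1.051]
n 1 rv/row [ 0.0029 -0.0021  0.001 ] dist 0.034 [ 0.0027  0.0198 -0.0275]
[[-0.12, 3.4, 0.01]]
rot [[0.0029, -0.0021, 0.001]]
[[374.23119327 249.5060707 ]] [[385.94984083 249.63285762]]
```

View pics/p1.png

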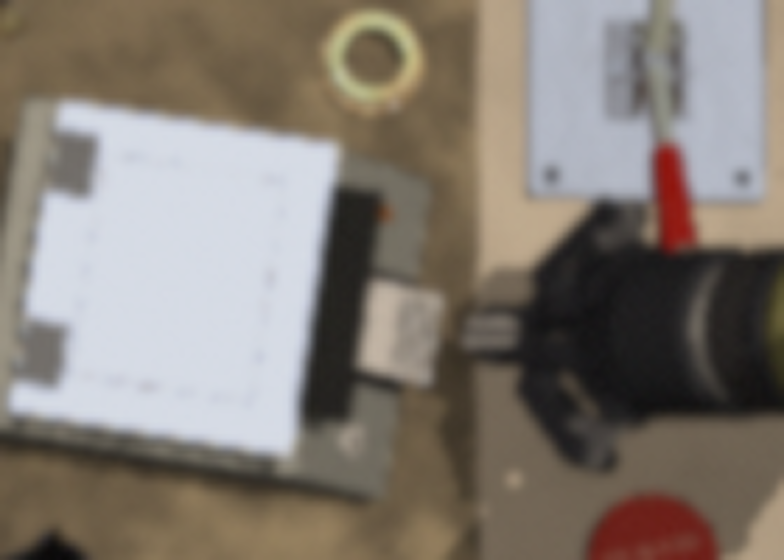

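View pics/p1s.png

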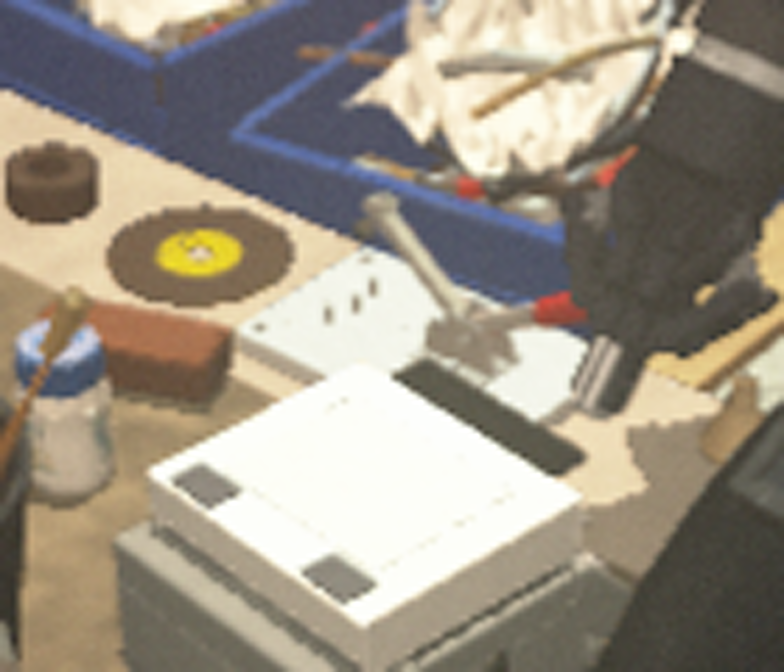

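Call:
{"op": "apply_moves", "data": {"dp": [[-0.06, 1.5, 0], [-0.06, 1.5, 0], [0, 0.4, 0], [0, 0.3, 0], [0, 0, 0]], "rotation": [[0, 0, 0], [0, 0, 0], [0, 0, 0], [0, 0, 0], [0, 0, 0]], "claw": [0, 0, 0, 0, 0]}}

```text
time_s: 1.95
eef_pos: [0.5421, -0.1775, 0.1221]
tcp_rot: [0.599, -0.289, 0.646, -0.375]
wrist_force: [0.6, -0.7, -0.2]
finger_gap: 0.002
```

Call:
{"op": "apply_moves", "data": {"dp": [[0, 0.2, 0], [0, 0.2, 0], [0, 0, 0]], "rotation": [[0, 0, 0], [0, 0, 0], [0, 0, 0]], "claw": [0, 0, 0]}}

```text
time_s: 2.2
eef_pos: [0.543, -0.175, 0.1187]
tcp_rot: [0.6, -0.289, 0.645, -0.375]
wrist_force: [0.5, 0.4, 0.5]
finger_gap: -0.003
```

Call:
{"op": "apply_moves", "data": {"dp": [[0, 0.2, 0], [0, 0.2, 0], [0, 0, 0]], "rotation": [[0, 0, 0], [0, 0, 0], [0, 0, 0]], "claw": [0, 0, 0]}}

```text
time_s: 2.45
eef_pos: [0.5431, -0.1723, 0.1149]
tcp_rot: [0.6, -0.289, 0.646, -0.374]
wrist_force: [-0.6, 0.2, -0.4]
finger_gap: -0.002
```

Call:
{"op": "apply_moves", "data": {"dp": [[0, 0.2, 0], [0, 0, 0]], "rotation": [[0, 0, 0], [0, 0, 0]], "claw": [0, 0]}}

```text
time_s: 2.62
eef_pos: [0.5435, -0.1714, 0.1135]
tcp_rot: [0.6, -0.289, 0.645, -0.374]
wrist_force: [-0.1, -1.1, 2.0]
finger_gap: 0.001
```

Call:
{"op": "apply_moves", "data": {"dp": [[0, 0.2, 0], [0, 0, 0]], "rotation": [[0, 0, 0], [0, 0, 0]], "claw": [0, 0]}}

```text
time_s: 2.78
eef_pos: [0.5436, -0.1704, 0.1118]
tcp_rot: [0.6, -0.289, 0.645, -0.375]
wrist_force: [-0.3, -1.9, 2.2]
finger_gap: 0.001
```

Call:
{"op": "apply_moves", "data": {"dp": [[0, 0.15, 0], [0, 0, 0]], "rotation": [[0, 0, 0], [0, 0, 0]], "claw": [0, 0]}}

```text
time_s: 2.95
eef_pos: [0.5437, -0.1695, 0.1105]
tcp_rot: [0.6, -0.289, 0.645, -0.374]
wrist_force: [-0.4, -2.4, 3.4]
finger_gap: 0.003
```

Call:
{"op": "apply_moves", "data": {"dp": [[0, 0.1, 0], [0, 0, 0]], "rotation": [[0, 0, 0], [0, 0, 0]], "claw": [0, 0]}}

```text
time_s: 3.12
eef_pos: [0.5438, -0.169, 0.1098]
tcp_rot: [0.6, -0.289, 0.645, -0.375]
wrist_force: [0.0, -3.6, 3.2]
finger_gap: -0.0
```

Run:
```python
from h import *
st(); crop("top","p2.png",300,190,440,290,5.6)
```

```text
t 3.12 p [ 0.5438 -0.169   0.1098] q [ 0.5996 -0.2891  0.6455 -0.3745] F [ 0.  -3.6  3.2] gap -0.0 j [-0.536  0.578 -0.233  1.015  0.539  1.101]
```

View pics/p2.png

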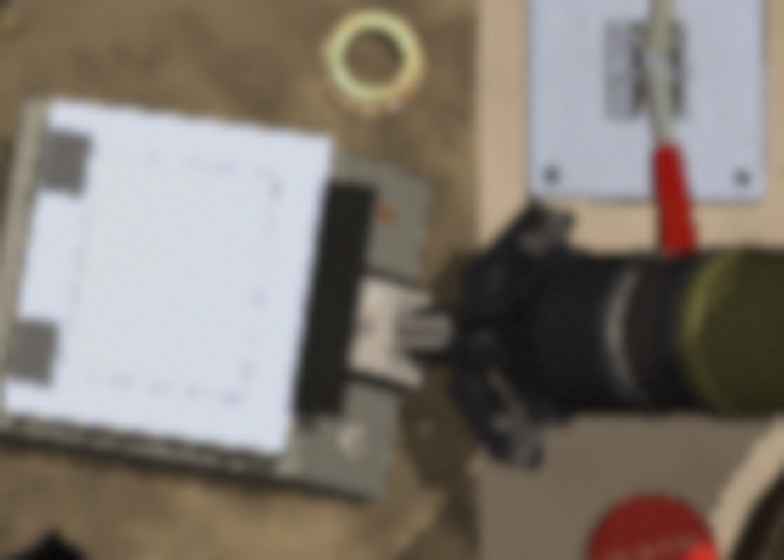

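The hood edge has shifted from crop (340,150) to (332,140), so it has been released and is rising; I hold still.

Call:
{"op": "apply_moves", "data": {"dp": [[0, 0, 0], [0, 0, 0], [0, 0, 0], [0, 0, 0], [0, 0, 0], [0, 0, 0]], "rotation": [[0, 0, 0], [0, 0, 0], [0, 0, 0], [0, 0, 0], [0, 0, 0], [0, 0, 0]], "claw": [0, 0, 0, 0, 0, 0]}}

```text
time_s: 3.67
eef_pos: [0.5438, -0.169, 0.1098]
tcp_rot: [0.6, -0.289, 0.645, -0.374]
wrist_force: [-0.4, -3.4, 2.2]
finger_gap: -0.001
```

Run:
```python
from h import *
st(); crop("scene","p3.png",250,120,410,260,5)
```

```text
t 3.67 p [ 0.5438 -0.169   0.1098] q [ 0.5996 -0.2891  0.6455 -0.3745] F [-0.4 -3.4  2.2] gap -0.001 j [-0.536  0.578 -0.233  1.015  0.539  1.101]
```

View pics/p3.png

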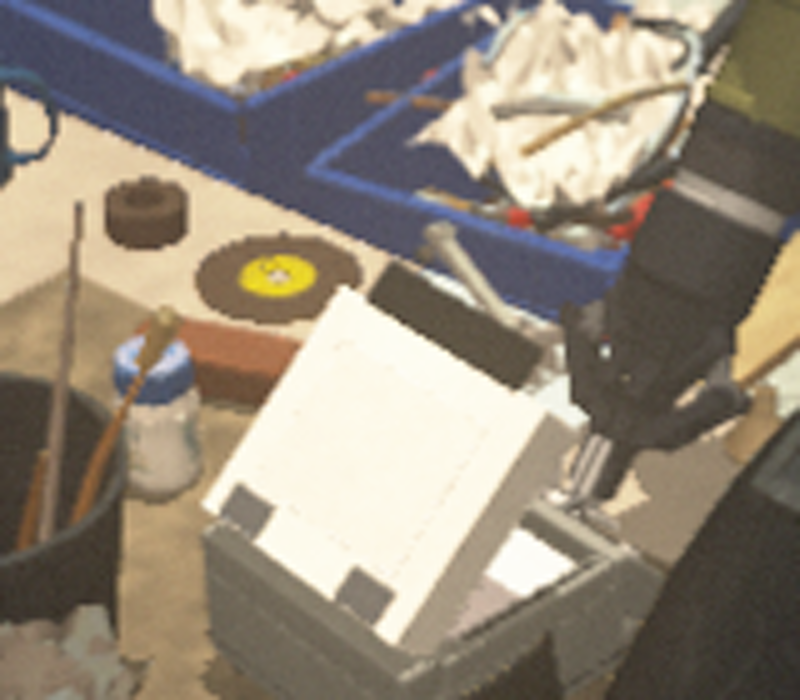

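Call:
{"op": "apply_moves", "data": {"dp": [[0, 0, 0], [0, 0, 0], [0, 0, 0], [0, 0, 0], [0, 0, 0], [0, 0, 0], [0, 0, 0], [0, 0, 0]], "rotation": [[0, 0, 0], [0, 0, 0], [0, 0, 0], [0, 0, 0], [0, 0, 0], [0, 0, 0], [0, 0, 0], [0, 0, 0]], "claw": [0, 0, 0, 0, 0, 0, 0, 0]}}

```text
time_s: 4.38
eef_pos: [0.5438, -0.169, 0.1098]
tcp_rot: [0.6, -0.289, 0.646, -0.374]
wrist_force: [-1.1, -4.6, 2.2]
finger_gap: -0.0
```

Call:
{"op": "apply_moves", "data": {"dp": [[0, -1, 0], [0, -2, 0], [0, -3, 0], [0, -3, 0], [0, -3, 0], [0, 0, 0], [0, 0, 0]], "rotation": [[0, 0, 0], [0, 0, 0], [0, 0, 0], [0, 0, 0], [0, 0, 0], [0, 0, 0], [0, 0, 0]], "claw": [0, 0, 0, 0, 0, 0, 0]}}

```text
time_s: 4.97
eef_pos: [0.535, -0.236, 0.2108]
tcp_rot: [0.6, -0.288, 0.645, -0.375]
wrist_force: [-0.9, 0.2, 0.1]
finger_gap: -0.002
```

Run:
```python
from h import *
st(); a=manip.snapshot("scene");b=manip.snapshot("top")
cv2.imwrite("pics/s5.png",a);cv2.imwrite("pics/t5.png",b)
crop("scene","p4.png",250,120,410,260,5,a);crop("top","p5.png",270,190,410,290,5.6,b)
```

```text
t 4.97 p [ 0.535  -0.236   0.2108] q [ 0.5999 -0.2884  0.6451 -0.3751] F [-0.9  0.2  0.1] gap -0.002 j [-0.634  0.543 -0.038  1.299  0.513  0.993]
```

View pics/p4.png

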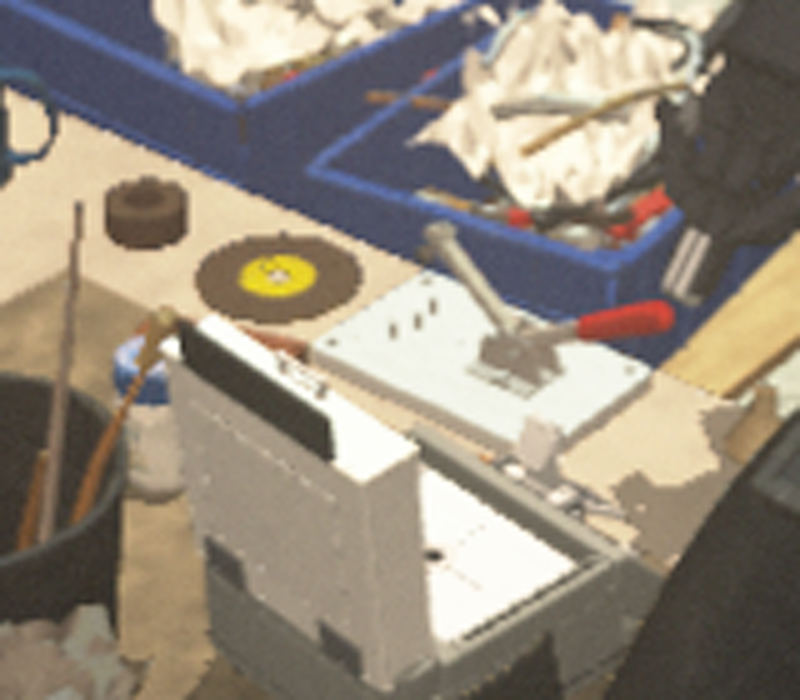

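View pics/p5.png

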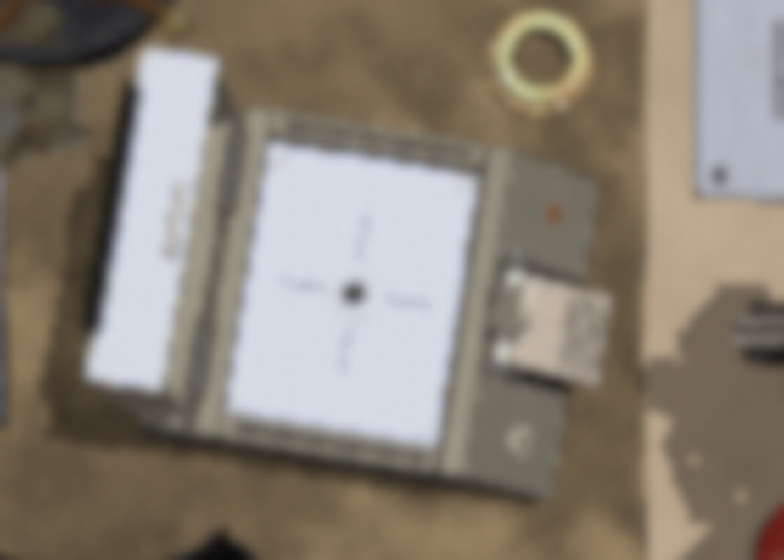

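Run:
```python
from h import *
from scipy.optimize import least_squares
T=lambda c,o,k:[(c[0]+.5)/k-.5+o[0],(c[1]+.5)/k-.5+o[1]]
w=T((352,293),(270,190),5.6);ws=T((434,555),(250,120),5)
print("tri",tri(ws,w), "z70",onz("top",w,.07),"pred",A2W(AN,[.008,0,.07]))
c=[T(x,(270,190),5.6) for x in[(268,145),(477,180),(435,445),(228,415)]]
C=np.array([onz("top",x,.07) for x in c]);print(C.round(4))
print("sizes",np.linalg.norm(C-np.roll(C,-1,0),axis=1))
for a,b in((1,0),(2,3)):d=C[b]-C[a];print("yaw",np.arctan2(d[1],d[0]))
for a,b in((0,3),(1,2)):d=C[b]-C[a];print("yaw",np.arctan2(d[1],d[0])-np.pi/2)
```

```text
tri (array([ 0.56424806, -0.01709549,  0.0747784 ]), np.float64(0.0008916937052956413)) z70 [ 0.56523471 -0.01694558  0.07      ] pred [[ 0.56685368 -0.01925819  0.07      ]]
[[ 0.6365  0.0248  0.07  ]
 [ 0.6214 -0.0763  0.07  ]
 [ 0.493  -0.0577  0.07  ]
 [ 0.5054  0.0413  0.07  ]]
sizes [0.10228229 0.12971826 0.09969384 0.1321912 ]
yaw 1.4220687210741494
yaw 1.446508114181138
yaw 1.4460077535168714
yaw 1.4262779668836112
```

```bash
cat >> h.py <<'E'
BAR=np.array([.4554,.3009]);BY=-.0205
RB=frame([0,0,-1],[-np.sin(BY),np.cos(BY),0])
E
python3 - <<'E'
from h import *
s=st();p=s["eef_pos"];R=Rq(s["tcp_rot"])
plan([.535,-.236,.37],R)
plan([BAR[0]-.005,BAR[1],.34],RB,p0=np.array([.535,-.236,.37]),R0=R,n=16)
for c,z in[((200,155),.0),((263,155),.02),((305,130),.05),((200,100),.1)]: print(onz("top",[c[0]/5+160,c[1]/5+230],z).round(3))
E
```

```text
t 5.07 p [ 0.5341 -0.2344  0.2087] q [ 0.5994 -0.2889  0.6462 -0.3736] F [ 0.4  0.2 -0.4] gap -0.0 j [-0.633  0.544 -0.042  1.297  0.513  0.993]
n 5 rv/row [0. 0. 0.] dist 0.1613 [ 0.0009 -0.0016  0.1613]
[[-1.78, -2.69, 0.02], [-1.78, -2.69, 0.02], [-1.78, -2.69, 0.02], [-1.78, -2.69, 0.02], [-1.78, -2.69, 0.02]]
rot [[0.0, 0.0, 0.0]]
n 16 rv/row [-0.0311 -0.1021 -0.0278] dist 0.5444 [-0.0846  0.5369 -0.03  ]
[[-2.59, 1.97, -0.98], [-2.73, 1.93, -0.65], [-2.83, 1.86, -0.31], [-2.89, 1.79, 0.04], [-2.92, 1.7, 0.39], [-2.91, 1.6, 0.74], [-2.86, 1.49, 1.09], [-2.77, 1.37, 1.42], [-2.65, 1.25, 1.74], [-2.49, 1.12, 2.03], [-2.29, 0.99, 2.31], [-2.07, 0.85, 2.56], [-1.82, 0.71, 2.79], [-1.54, 0.58, 2.98], [-1.24, 0.44, 3.14], [-0.93, 0.31, 3.26]]
rot [[-0.0311, -0.1021, -0.0278]]
[0.513 0.351 0.   ]
[0.512 0.312 0.02 ]
[0.523 0.284 0.05 ]
[0.533 0.331 0.1  ]
```

Call:
{"op": "apply_moves", "data": {"dp": [[-1.78, -2.69, 0.02], [-1.78, -2.69, 0.02], [-1.78, -2.69, 0.02], [-1.78, -2.69, 0.02], [-1.78, -2.69, 0.02], [-2.59, 1.97, -0.98], [-2.73, 1.93, -0.65], [-2.83, 1.86, -0.31]], "rotation": [[0, 0, 0], [0, 0, 0], [0, 0, 0], [0, 0, 0], [0, 0, 0], [-0.0311, -0.1021, -0.0278], [-0.0311, -0.1021, -0.0278], [-0.0311, -0.1021, -0.0278]], "claw": [0, 0, 0, 0, 0, 0, 0, 0]}}

```text
time_s: 5.73
eef_pos: [0.5192, -0.1344, 0.3637]
tcp_rot: [0.661, -0.398, 0.55, -0.319]
wrist_force: [0.7, 0.4, -0.0]
finger_gap: -0.004
```

Call:
{"op": "apply_moves", "data": {"dp": [[-2.89, 1.79, 0.04], [-2.92, 1.7, 0.39], [-2.91, 1.6, 0.74], [-2.86, 1.49, 1.09], [-2.77, 1.37, 1.42], [-2.65, 1.25, 1.74], [-2.49, 1.12, 2.03], [-2.29, 0.99, 2.31]], "rotation": [[-0.0311, -0.1021, -0.0278], [-0.0311, -0.1021, -0.0278], [-0.0311, -0.1021, -0.0278], [-0.0311, -0.1021, -0.0278], [-0.0311, -0.1021, -0.0278], [-0.0311, -0.1021, -0.0278], [-0.0311, -0.1021, -0.0278], [-0.0311, -0.1021, -0.0278]], "claw": [5.5, 5.5, 5.5, 5.5, 5.5, 5.5, 5.5, 5.5]}}

```text
time_s: 6.4
eef_pos: [0.4755, 0.1347, 0.348]
tcp_rot: [0.733, -0.625, 0.231, -0.135]
wrist_force: [1.0, -0.5, -0.7]
finger_gap: 0.642
```

Run:
```python
from h import *
s=st()
plan([BAR[0]-.005,BAR[1],.25],RB)
```

```text
t 6.4 p [0.4755 0.1347 0.348 ] q [ 0.7329 -0.6255  0.2311 -0.1349] F [ 1.  -0.5 -0.7] gap 0.642 j [ 0.174  0.14  -0.18   1.311  0.196  0.695]
n 5 rv/row [-0.0305 -0.1008 -0.0279] dist 0.1946 [-0.0251  0.1662 -0.098 ]
[[-1.72, 2.57, 2.37], [-1.53, 2.45, 2.61], [-1.33, 2.32, 2.83], [-1.09, 2.2, 3.02], [-0.84, 2.08, 3.18]]
rot [[-0.0305, -0.1008, -0.0279]]
```

Call:
{"op": "apply_moves", "data": {"dp": [[-1.72, 2.57, 2.37], [-1.53, 2.45, 2.61], [-1.33, 2.32, 2.83], [-1.09, 2.2, 3.02], [-0.84, 2.08, 3.18], [0, 0, 0], [0, 0, 0]], "rotation": [[-0.0305, -0.1008, -0.0279], [-0.0305, -0.1008, -0.0279], [-0.0305, -0.1008, -0.0279], [-0.0305, -0.1008, -0.0279], [-0.0305, -0.1008, -0.0279], [0, 0, 0], [0, 0, 0]], "claw": [5.5, 5.5, 5.5, 5.5, 5.5, 5.5, 5.5]}}

```text
time_s: 6.98
eef_pos: [0.4502, 0.3006, 0.2487]
tcp_rot: [-0.706, 0.708, -0.009, 0.006]
wrist_force: [0.4, -0.3, 0.6]
finger_gap: 0.642
```

Run:
```python
from h import *
s=st()
plan([BAR[0]-.005,BAR[1],.13],RB)
plan([BAR[0]-.005,BAR[1],.0745],RB)
crop("scene","b1.png",220,240,380,380,5);
```

```text
t 6.98 p [0.4502 0.3006 0.2487] q [-0.7064  0.7077 -0.009   0.0063] F [ 0.4 -0.3  0.6] gap 0.642 j [ 5.880e-01  2.360e-01 -2.780e-01  1.061e+00  1.000e-03  6.100e-01]
n 3 rv/row [ 0.0006 -0.0004 -0.0013] dist 0.1187 [ 0.0002  0.0003 -0.1187]
[[0.02, 3.96, 0.02], [0.02, 3.96, 0.01], [0.01, 3.96, 0.01]]
rot [[0.0006, -0.0004, -0.0013]]
n 5 rv/row [ 0.0004 -0.0002 -0.0008] dist 0.1742 [ 0.0002  0.0003 -0.1742]
[[0.02, 3.48, 0.01], [0.01, 3.48, 0.01], [0.01, 3.48, 0.01], [0.01, 3.48, 0.01], [0.01, 3.48, 0.01]]
rot [[0.0004, -0.0002, -0.0008]]
```

View pics/b1.png

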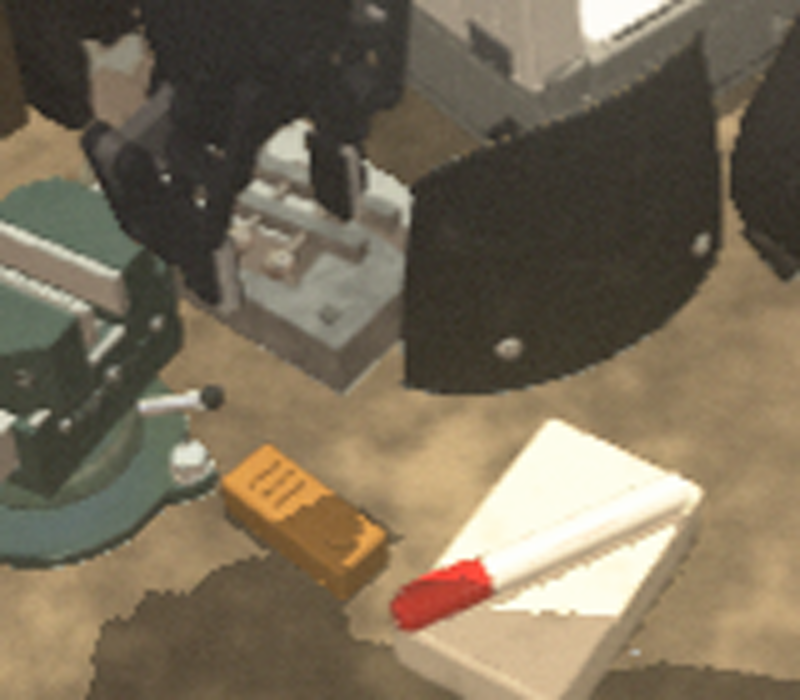

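Call:
{"op": "apply_moves", "data": {"dp": [[0.02, 3.9, 0.02], [0.02, 3.9, 0.01], [0, 3.6, 0], [0, 2.5, 0], [0, 0, 0]], "rotation": [[0, 0, -0.002], [0, 0, -0.002], [0, 0, 0], [0, 0, 0], [0, 0, 0]], "claw": [5.5, 5.5, 5.5, 5.5, 5.5]}}

```text
time_s: 7.45
eef_pos: [0.4515, 0.2959, 0.108]
tcp_rot: [-0.706, 0.708, -0.011, 0.01]
wrist_force: [-0.8, -0.8, -1.0]
finger_gap: 0.642
```

Run:
```python
from h import *
s=st()
plan([BAR[0]-.005,BAR[1],.0745],RB)
a=manip.snapshot("top")
crop("top","b3.png",160,230,280,350,5,a); crop("scene","b2.png",220,240,380,380,5)
```

```text
t 7.45 p [0.4515 0.2959 0.108 ] q [-0.7057  0.7083 -0.0113  0.0097] F [-0.8 -0.8 -1. ] gap 0.642 j [ 0.581  0.365 -0.458  0.752 -0.002  0.611]
n 1 rv/row [ 0.0037 -0.0092 -0.0021] dist 0.0339 [-0.0011  0.005  -0.0335]
[[-0.12, 3.35, 0.5]]
rot [[0.0037, -0.0092, -0.0021]]
```

View pics/b2.png

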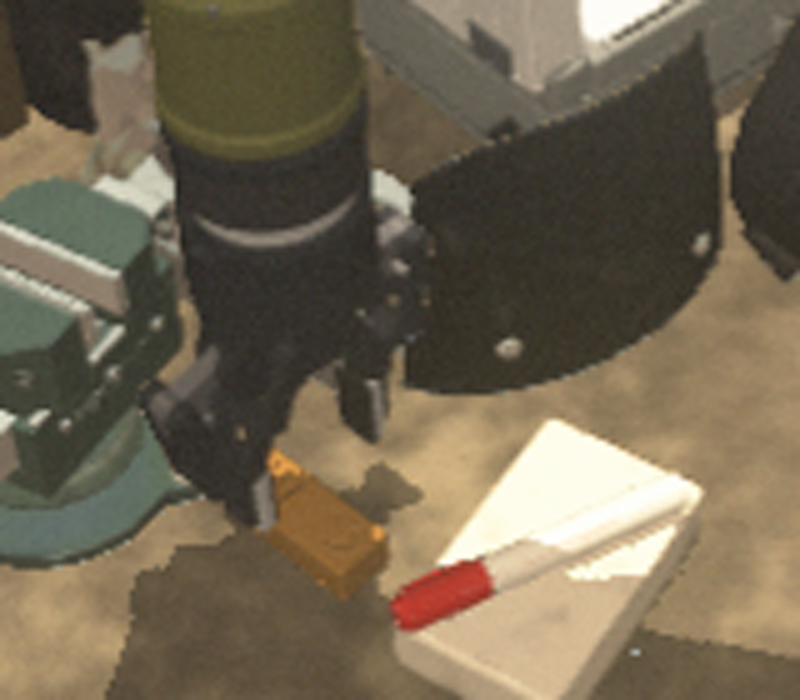

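Call:
{"op": "apply_moves", "data": {"dp": [[-0.1, 0, 0.5], [0, 0, 0], [0, 0, 0]], "rotation": [[0, 0, 0], [0, 0, 0], [0, 0, 0]], "claw": [5.5, 5.5, 5.5]}}

```text
time_s: 7.8
eef_pos: [0.4548, 0.3056, 0.1148]
tcp_rot: [0.708, -0.706, 0.006, -0.012]
wrist_force: [-0.4, -0.4, 0.3]
finger_gap: 0.643
```

Run:
```python
from h import *
s=st()
plan([BAR[0]-.005,BAR[1],.0745],RB)
```

```text
t 7.8 p [0.4548 0.3056 0.1148] q [ 0.7082 -0.7058  0.0064 -0.0125] F [-0.4 -0.4  0.3] gap 0.643 j [ 0.593  0.361 -0.444  0.756 -0.002  0.619]
n 2 rv/row [-0.0017 -0.0031  0.0042] dist 0.0408 [-0.0044 -0.0047 -0.0403]
[[-0.23, 2.01, -0.25], [-0.22, 2.01, -0.24]]
rot [[-0.0017, -0.0031, 0.0042]]
```

Call:
{"op": "apply_moves", "data": {"dp": [[0, 0, 0], [0, 0, 0]], "rotation": [[0, 0, 0], [0, 0, 0]], "claw": [5.5, 5.5]}}

```text
time_s: 7.97
eef_pos: [0.4539, 0.305, 0.1136]
tcp_rot: [0.708, -0.706, 0.007, -0.012]
wrist_force: [0.3, -0.4, -1.2]
finger_gap: 0.645
```

Run:
```python
from h import *
s=st();print(s["qd"].round(3))
plan([BAR[0]-.005,BAR[1],.0745],RB)
```

```text
t 7.97 p [0.4539 0.305  0.1136] q [ 0.7078 -0.7063  0.007  -0.0118] F [ 0.3 -0.4 -1.2] gap 0.645 j [ 0.593  0.362 -0.446  0.756 -0.002  0.619]
[-0.001  0.005 -0.007 -0.002 -0.     0.   ]
n 1 rv/row [-0.0021 -0.0061  0.0067] dist 0.0395 [-0.0035 -0.0041 -0.0391]
[[-0.36, 3.91, -0.43]]
rot [[-0.0021, -0.0061, 0.0067]]
```

Call:
{"op": "apply_moves", "data": {"dp": [[-0.35, 0.7, -0.42], [0, 0.9, 0], [0, 0.9, 0], [0, 0.9, 0], [0, 0.5, 0], [0, 0, 0], [0, 0, 0], [0, 0, 0]], "rotation": [[0, -0.006, 0.006], [0, 0, 0], [0, 0, 0], [0, 0, 0], [0, 0, 0], [0, 0, 0], [0, 0, 0], [0, 0, 0]], "claw": [5.5, 5.5, 5.5, 5.5, 5.5, 5.5, 5.5, 5.5]}}

```text
time_s: 8.63
eef_pos: [0.45, 0.3007, 0.0737]
tcp_rot: [0.708, -0.707, 0.007, -0.007]
wrist_force: [-0.7, -0.2, -0.4]
finger_gap: 0.646
```

Run:
```python
from h import *
s=st();print(s["qd"].round(3))
plan([BAR[0]-.005,BAR[1],.0745],RB)
a=manip.snapshot("top")
crop("top","b3.png",160,230,280,350,5,a); crop("scene","b4.png",220,240,380,380,5)
```

```text
t 8.63 p [0.45   0.3007 0.0737] q [ 0.7075 -0.7066  0.0075 -0.0071] F [-0.7 -0.2 -0.4] gap 0.646 j [ 0.588  0.408 -0.49   0.673  0.001  0.609]
[ 0.001 -0.009  0.005 -0.    -0.    -0.   ]
n 1 rv/row [-0.0012 -0.0002 -0.0005] dist 0.0009 [0.0004 0.0002 0.0008]
[[0.04, -0.08, 0.02]]
rot [[-0.0012, -0.0002, -0.0005]]
```

View pics/b4.png

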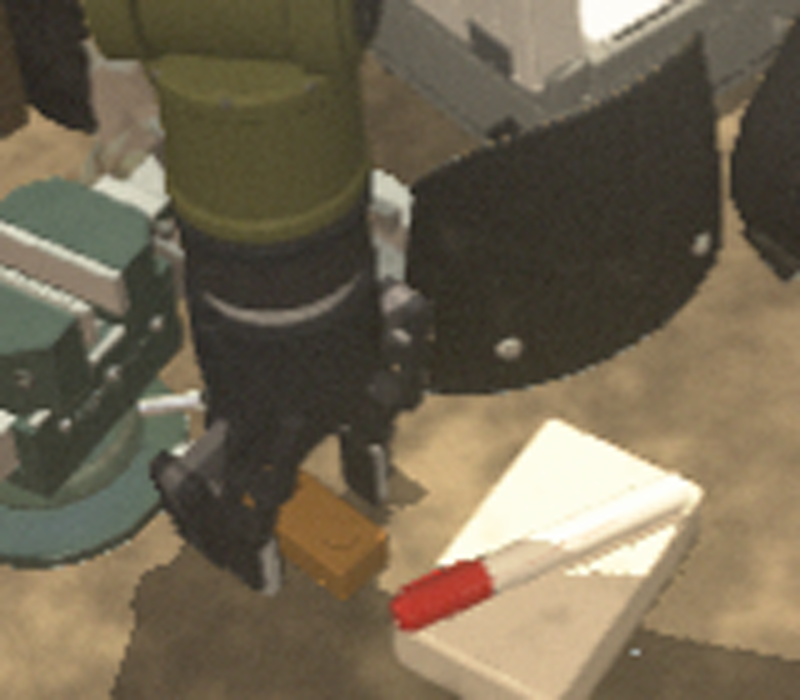

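Straddling the bar. Close.

Call:
{"op": "apply_moves", "data": {"dp": [[0, 0, 0], [0, 0, 0], [0, 0, 0], [0, 0, 0], [0, 0, 0], [0, 0, 0], [0, 0, 0], [0, 0, 0]], "rotation": [[0, 0, 0], [0, 0, 0], [0, 0, 0], [0, 0, 0], [0, 0, 0], [0, 0, 0], [0, 0, 0], [0, 0, 0]], "claw": [4, 3.2, 2.4, 2, 2, 2, 2, 2], "newtons": 50}}

```text
time_s: 9.4
eef_pos: [0.4502, 0.3007, 0.0742]
tcp_rot: [0.708, -0.706, 0.007, -0.007]
wrist_force: [-0.0, -0.4, 6.2]
finger_gap: 0.339
```

Call:
{"op": "apply_moves", "data": {"dp": [[0, -0.5, 0], [0, -1, 0], [0, -1.5, 0], [0, -1.5, 0], [0, 0, 0], [0, 0, 0]], "rotation": [[0, 0, 0], [0, 0, 0], [0, 0, 0], [0, 0, 0], [0, 0, 0], [0, 0, 0]], "claw": [2, 2, 2, 2, 2, 2]}}

```text
time_s: 9.9
eef_pos: [0.4503, 0.3008, 0.1193]
tcp_rot: [0.708, -0.706, 0.007, -0.008]
wrist_force: [-0.8, -0.1, -4.7]
finger_gap: 0.339
```

Run:
```python
from h import *
s=st();a=manip.snapshot("top")
crop("top","b5.png",160,230,280,350,5,a); crop("scene","b6.png",220,240,380,380,5)
```

```text
t 9.9 p [0.4503 0.3008 0.1193] q [ 0.7079 -0.7063  0.007  -0.0076] F [-0.8 -0.1 -4.7] gap 0.339 j [ 0.588  0.35  -0.448  0.77   0.001  0.609]
```

View pics/b6.png

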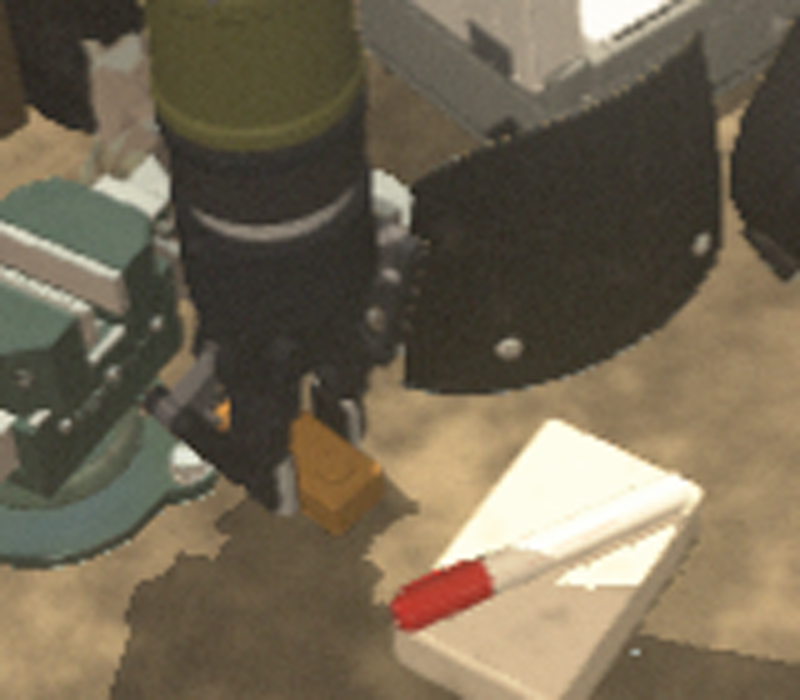

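```bash
cat >> h.py <<'E'
WIN=np.array([.565,-.0172,.070]);PSI=1.435
RP=frame([0,0,-1],[np.sin(PSI),-np.cos(PSI),0])
PL=WIN[:2]+.004*np.array([np.cos(PSI),np.sin(PSI)])
E
python3 - <<'E'
from h import *
s=st()
plan([.4503,.3008,.365],RB)
plan([*PL,.37],RP,p0=np.array([.4503,.3008,.365]),R0=RB,n=16)
E
```

```text
t 10.0 p [0.4493 0.3001 0.1179] q [ 0.7073 -0.7069  0.0079 -0.0067] F [-0.8  0.2 -4.5] gap 0.339 j [ 0.588  0.352 -0.45   0.77   0.001  0.609]
n 7 rv/row [-0.0001 -0.     -0.0002] dist 0.2471 [0.001  0.0007 0.2471]
[[0.01, -3.53, 0.01], [0.01, -3.53, 0.01], [0.01, -3.53, 0.01], [0.01, -3.53, 0.01], [0.01, -3.53, 0.01], [0.01, -3.53, 0.01], [0.01, -3.53, 0.01]]
rot [[-0.0001, -0.0, -0.0002]]
n 16 rv/row [-0.      0.1054 -0.    ] dist 0.3346 [ 0.1152 -0.314   0.005 ]
[[0.76, -0.03, -1.95], [0.96, -0.03, -1.86], [1.15, -0.03, -1.75], [1.33, -0.03, -1.61], [1.49, -0.03, -1.47], [1.64, -0.03, -1.3], [1.76, -0.03, -1.12], [1.87, -0.03, -0.93], [1.96, -0.03, -0.73], [2.03, -0.03, -0.52], [2.07, -0.03, -0.3], [2.09, -0.03, -0.08], [2.09, -0.03, 0.14], [2.06, -0.03, 0.36], [2.01, -0.03, 0.57], [1.94, -0.03, 0.78]]
rot [[-0.0, 0.1054, -0.0]]
```

Call:
{"op": "apply_moves", "data": {"dp": [[0, -2, 0], [0, -3.53, 0], [0, -4, 0], [0, -4, 0], [0, -4, 0], [0, -4, 0], [0, -3.2, 0], [0, 0, 0]], "rotation": [[0, 0, 0], [0, 0, 0], [0, 0, 0], [0, 0, 0], [0, 0, 0], [0, 0, 0], [0, 0, 0], [0, 0, 0]], "claw": [2, 2, 2, 2, 2, 2, 2, 2]}}

```text
time_s: 10.67
eef_pos: [0.4518, 0.3014, 0.3722]
tcp_rot: [0.709, -0.705, 0.005, -0.01]
wrist_force: [1.4, 1.3, -3.5]
finger_gap: 0.34
```

Call:
{"op": "apply_moves", "data": {"dp": [[0.76, -0.03, -1.95], [0.96, -0.03, -1.86], [1.15, -0.03, -1.75], [1.33, -0.03, -1.61], [1.49, -0.03, -1.47], [1.64, -0.03, -1.3], [1.76, -0.03, -1.12], [1.87, -0.03, -0.93]], "rotation": [[0, 0.1054, 0], [0, 0.1054, 0], [0, 0.1054, 0], [0, 0.1054, 0], [0, 0.1054, 0], [0, 0.1054, 0], [0, 0.1054, 0], [0, 0.1054, 0]], "claw": [2, 2, 2, 2, 2, 2, 2, 2]}}

```text
time_s: 11.33
eef_pos: [0.5071, 0.142, 0.3656]
tcp_rot: [-0.641, 0.642, -0.299, 0.296]
wrist_force: [1.3, -0.1, -4.3]
finger_gap: 0.336
```

Run:
```python
from h import *
s=st()
plan([*PL,.37],RP)
```

```text
t 11.33 p [0.5071 0.142  0.3656] q [-0.6409  0.6419 -0.299   0.2963] F [ 1.3 -0.1 -4.3] gap 0.336 j [ 2.720e-01  1.600e-01 -1.040e-01  1.311e+00  1.000e-03  1.141e+00]
n 7 rv/row [ 0.0006  0.1196 -0.0002] dist 0.1659 [ 0.0584 -0.1552  0.0044]
[[2.23, -0.07, -0.79], [2.31, -0.07, -0.52], [2.36, -0.07, -0.24], [2.37, -0.07, 0.04], [2.35, -0.06, 0.32], [2.29, -0.06, 0.6], [2.2, -0.06, 0.87]]
rot [[0.0006, 0.1196, -0.0002]]
```

Call:
{"op": "apply_moves", "data": {"dp": [[2.23, -0.07, -0.79], [2.31, -0.07, -0.52], [2.36, -0.07, -0.24], [2.37, -0.07, 0.04], [2.35, -0.06, 0.32], [2.29, -0.06, 0.6], [2.2, -0.06, 0.87], [0, 0, 0]], "rotation": [[0, 0.1196, 0], [0, 0.1196, 0], [0, 0.1196, 0], [0, 0.1196, 0], [0, 0.1196, 0], [0, 0.1196, 0], [0, 0.1196, 0], [0, 0, 0]], "claw": [2, 2, 2, 2, 2, 2, 2, 2]}}

```text
time_s: 12.0
eef_pos: [0.5675, -0.0153, 0.3698]
tcp_rot: [0.463, -0.465, 0.534, -0.533]
wrist_force: [0.9, 0.8, -4.7]
finger_gap: 0.34
```

Call:
{"op": "apply_moves", "data": {"dp": [[0, 0, 0], [0, 0, 0]], "rotation": [[0, 0, 0], [0, 0, 0]], "claw": [2, 2]}}

```text
time_s: 12.17
eef_pos: [0.5662, -0.0116, 0.3706]
tcp_rot: [0.466, -0.467, 0.533, -0.53]
wrist_force: [0.3, 0.2, -4.8]
finger_gap: 0.342
```

Run:
```python
from h import *
s=st()
plan([*PL,.18],RP,n=6)
crop("scene","c1.png",250,100,410,240,5);crop("top","c2.png",270,190,410,290,5.6)
```

```text
t 12.17 p [ 0.5662 -0.0116  0.3706] q [ 0.466  -0.4671  0.5327 -0.53  ] F [ 0.3  0.2 -4.8] gap 0.342 j [-0.021  0.235  0.     1.339  0.002  1.679]
n 6 rv/row [ 0.0007  0.001  -0.0002] dist 0.1906 [-0.0007 -0.0016 -0.1906]
[[0.03, 3.18, 0.01], [0.03, 3.18, 0.0], [0.03, 3.18, 0.0], [0.03, 3.18, -0.0], [0.03, 3.18, -0.0], [0.03, 3.18, -0.01]]
rot [[0.0007, 0.001, -0.0002]]
```

View pics/c1.png

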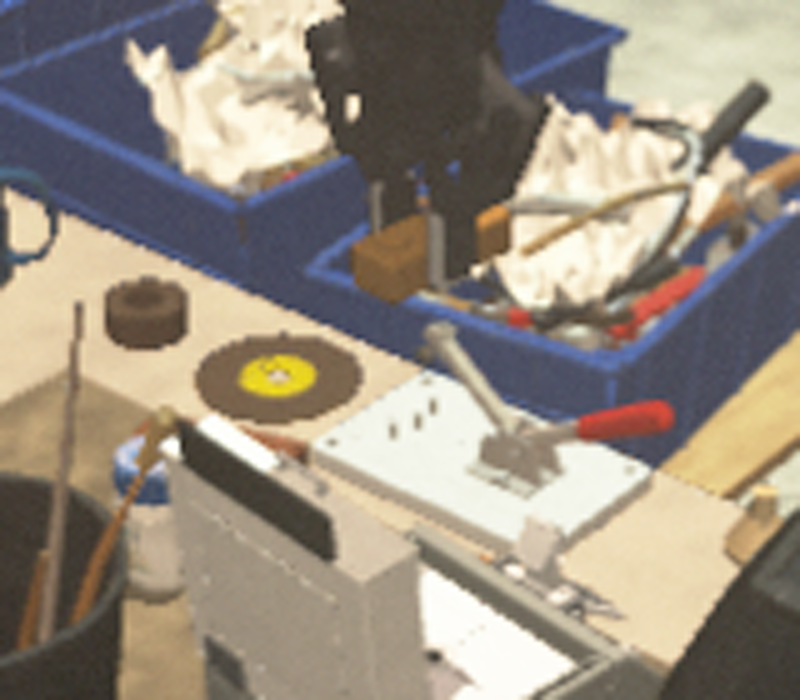

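View pics/c2.png

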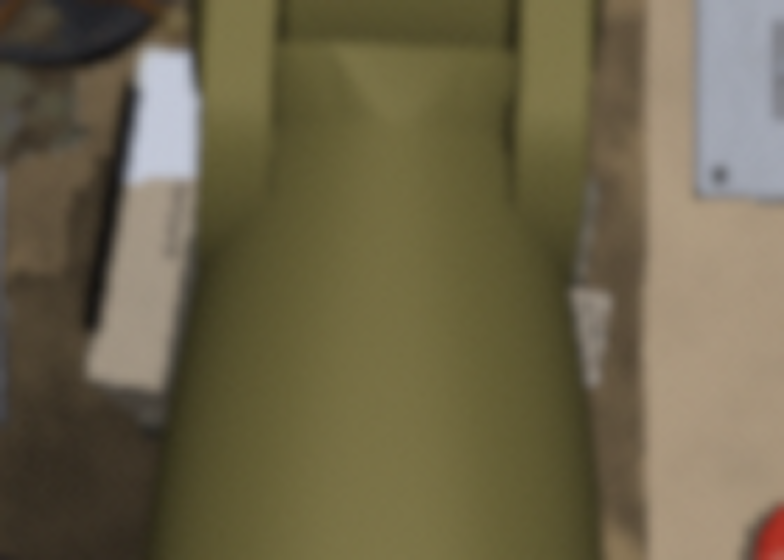

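Call:
{"op": "apply_moves", "data": {"dp": [[0.1, 2, 0], [0.08, 3.3, 0], [0, 3.5, 0], [0, 3.5, 0], [0, 3.0, 0], [0, 2.2, 0], [0, 1.3, 0], [0, 0, 0]], "rotation": [[0.004, 0.006, 0], [0, 0, 0], [0, 0, 0], [0, 0, 0], [0, 0, 0], [0, 0, 0], [0, 0, 0], [0, 0, 0]], "claw": [2, 2, 2, 2, 2, 2, 2, 2]}}

```text
time_s: 12.93
eef_pos: [0.5644, -0.0123, 0.1808]
tcp_rot: [0.465, -0.466, 0.533, -0.531]
wrist_force: [-2.3, 0.3, -3.9]
finger_gap: 0.339
```

Call:
{"op": "apply_moves", "data": {"dp": [[0, 0, 0], [0, 0, 0], [0, 0, 0], [0, 0, 0]], "rotation": [[0, 0, 0], [0, 0, 0], [0, 0, 0], [0, 0, 0]], "claw": [2, 2, 2, 2]}}

```text
time_s: 13.27
eef_pos: [0.5681, -0.0133, 0.186]
tcp_rot: [-0.467, 0.463, -0.532, 0.534]
wrist_force: [0.1, 0.3, -5.1]
finger_gap: 0.339
```

Run:
```python
from h import *
s=st();print(s["qd"].round(3))
plan([*PL,.150],RP)
crop("scene","c3.png",250,120,410,260,5);crop("top","c4.png",270,190,410,290,5.6)
```

```text
t 13.27 p [ 0.5681 -0.0133  0.186 ] q [-0.4666  0.4631 -0.5316  0.5341] F [ 0.1  0.3 -5.1] gap 0.339 j [-2.400e-02  3.240e-01 -3.110e-01  9.290e-01  1.000e-03  1.683e+00]
[-0.002  0.004 -0.006 -0.001 -0.001  0.002]
n 1 rv/row [-0.0059 -0.0002 -0.0014] dist 0.0361 [-0.0026  0.     -0.036 ]
[[0.04, 3.6, -0.28]]
rot [[-0.0059, -0.0002, -0.0014]]
```

View pics/c3.png

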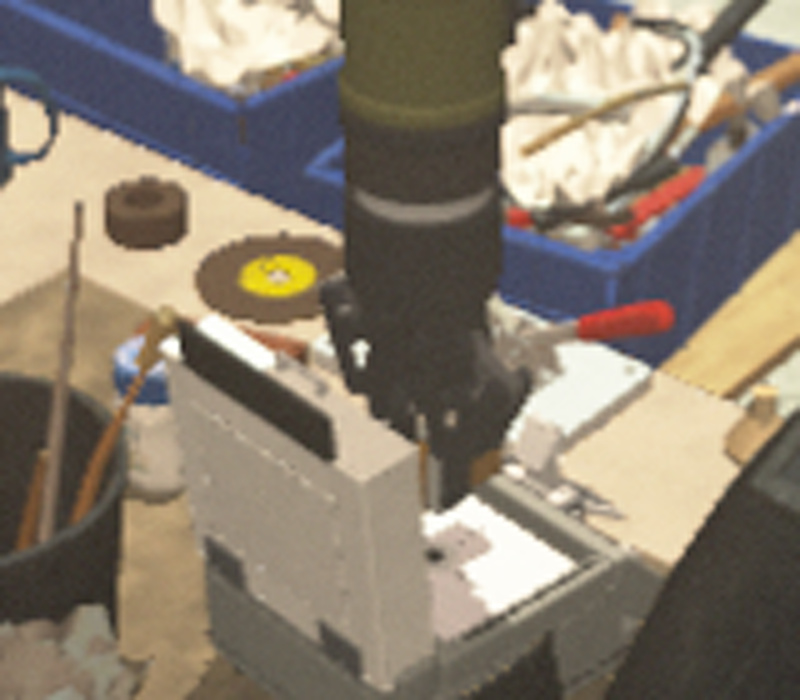

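View pics/c4.png

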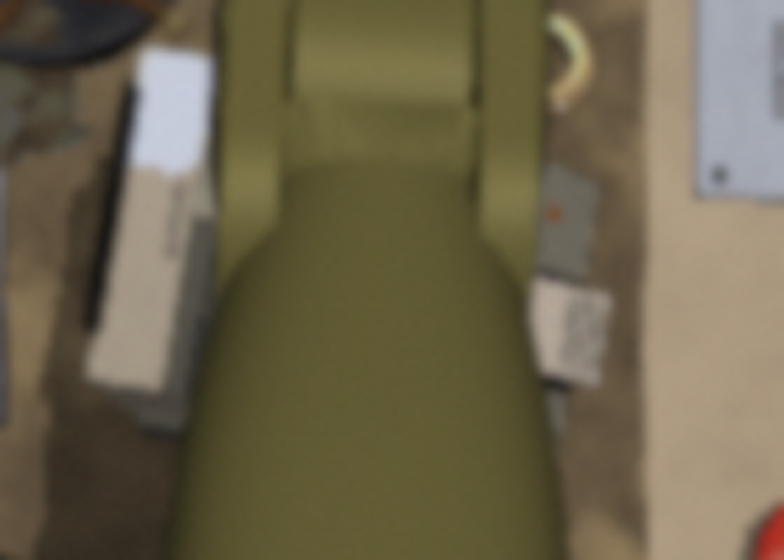

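Call:
{"op": "apply_moves", "data": {"dp": [[0.04, 0.7, -0.14], [0, 0.9, -0.14], [0, 0.8, 0], [0, 0.6, 0], [0, 0.3, 0], [0, 0, 0], [0, 0, 0], [0, 0, 0]], "rotation": [[-0.006, 0, -0.001], [0, 0, 0], [0, 0, 0], [0, 0, 0], [0, 0, 0], [0, 0, 0], [0, 0, 0], [0, 0, 0]], "claw": [2, 2, 2, 2, 2, 2, 2, 2]}}

```text
time_s: 14.03
eef_pos: [0.5646, -0.0134, 0.1517]
tcp_rot: [0.464, -0.465, 0.534, -0.532]
wrist_force: [0.8, 0.6, -4.7]
finger_gap: 0.337
```

Run:
```python
from h import *
s=st();plan([*PL,.1442],RP)
```

```text
t 14.03 p [ 0.5646 -0.0134  0.1517] q [ 0.4643 -0.4653  0.5335 -0.5322] F [ 0.8  0.6 -4.7] gap 0.337 j [-0.024  0.356 -0.353  0.864  0.     1.683]
n 1 rv/row [ 0.0023 -0.0005 -0.0002] dist 0.0076 [ 0.001   0.0002 -0.0075]
[[-0.03, 0.75, 0.1]]
rot [[0.0023, -0.0005, -0.0002]]
```

Call:
{"op": "apply_moves", "data": {"dp": [[0, 0.2, 0.1], [0, 0.2, 0], [0, 0.1, 0], [0, 0, 0], [0, 0, 0]], "rotation": [[0, 0, 0], [0, 0, 0], [0, 0, 0], [0, 0, 0], [0, 0, 0]], "claw": [2, 2, 2, 2, 2]}}

```text
time_s: 14.45
eef_pos: [0.5652, -0.0135, 0.1464]
tcp_rot: [0.464, -0.465, 0.534, -0.532]
wrist_force: [-0.2, 0.3, -4.6]
finger_gap: 0.34
```

Call:
{"op": "apply_moves", "data": {"dp": [[0, 0.1, 0], [0, 0, 0]], "rotation": [[0, 0, 0], [0, 0, 0]], "claw": [2, 2]}}

```text
time_s: 14.62
eef_pos: [0.5652, -0.0135, 0.1454]
tcp_rot: [0.464, -0.465, 0.534, -0.532]
wrist_force: [0.2, 1.0, -4.4]
finger_gap: 0.341
```

Call:
{"op": "apply_moves", "data": {"dp": [[0, 0.1, 0], [0, 0, 0]], "rotation": [[0, 0, 0], [0, 0, 0]], "claw": [2, 2]}}

```text
time_s: 14.78
eef_pos: [0.5652, -0.0135, 0.1443]
tcp_rot: [0.464, -0.465, 0.534, -0.532]
wrist_force: [-1.0, 0.7, -5.3]
finger_gap: 0.339
```

Call:
{"op": "apply_moves", "data": {"dp": [[0, 0.1, 0], [0, 0, 0]], "rotation": [[0, 0, 0], [0, 0, 0]], "claw": [2, 2]}}

```text
time_s: 14.95
eef_pos: [0.5652, -0.0135, 0.1442]
tcp_rot: [0.464, -0.465, 0.534, -0.532]
wrist_force: [-2.5, 0.3, 2.9]
finger_gap: 0.337
```

Call:
{"op": "apply_moves", "data": {"dp": [[0, 0.05, 0], [0, 0, 0]], "rotation": [[0, 0, 0], [0, 0, 0]], "claw": [2, 2]}}

```text
time_s: 15.12
eef_pos: [0.5652, -0.0135, 0.1442]
tcp_rot: [0.464, -0.465, 0.534, -0.532]
wrist_force: [-4.6, 0.4, 9.0]
finger_gap: 0.336
```

Call:
{"op": "apply_moves", "data": {"dp": [[0, -0.06, 0], [0, 0, 0], [0, 0, 0], [0, 0, 0], [0, 0, 0], [0, 0, 0], [0, 0, 0], [0, 0, 0]], "rotation": [[0, 0, 0], [0, 0, 0], [0, 0, 0], [0, 0, 0], [0, 0, 0], [0, 0, 0], [0, 0, 0], [0, 0, 0]], "claw": [2, 2.9, 3.1, 3.4, 3.8, 4.4, 4.8, 4.8]}}

```text
time_s: 15.78
eef_pos: [0.5654, -0.0135, 0.1435]
tcp_rot: [0.464, -0.465, 0.534, -0.532]
wrist_force: [-1.1, 0.8, -0.2]
finger_gap: 0.563
```

Call:
{"op": "apply_moves", "data": {"dp": [[0, -0.5, 0], [0, -1.5, 0], [0, -2.5, 0], [0, -3.5, 0], [0, -4, 0], [0, -4, 0], [0, -4, 0], [0, 0, 0]], "rotation": [[0, 0, 0], [0, 0, 0], [0, 0, 0], [0, 0, 0], [0, 0, 0], [0, 0, 0], [0, 0, 0], [0, 0, 0]], "claw": [4.8, 4.8, 4.8, 4.8, 4.8, 4.8, 4.8, 4.8]}}

```text
time_s: 16.45
eef_pos: [0.5686, -0.0137, 0.3528]
tcp_rot: [-0.468, 0.462, -0.531, 0.535]
wrist_force: [1.4, -1.0, 0.8]
finger_gap: 0.561
```

Run:
```python
from h import *
s=st()
crop("scene","d1.png",250,120,410,260,5)
```

```text
t 16.45 p [ 0.5686 -0.0137  0.3528] q [-0.4675  0.462  -0.5306  0.5352] F [ 1.4 -1.   0.8] gap 0.561 j [-0.024  0.232 -0.044  1.285  0.     1.683]
```

View pics/d1.png

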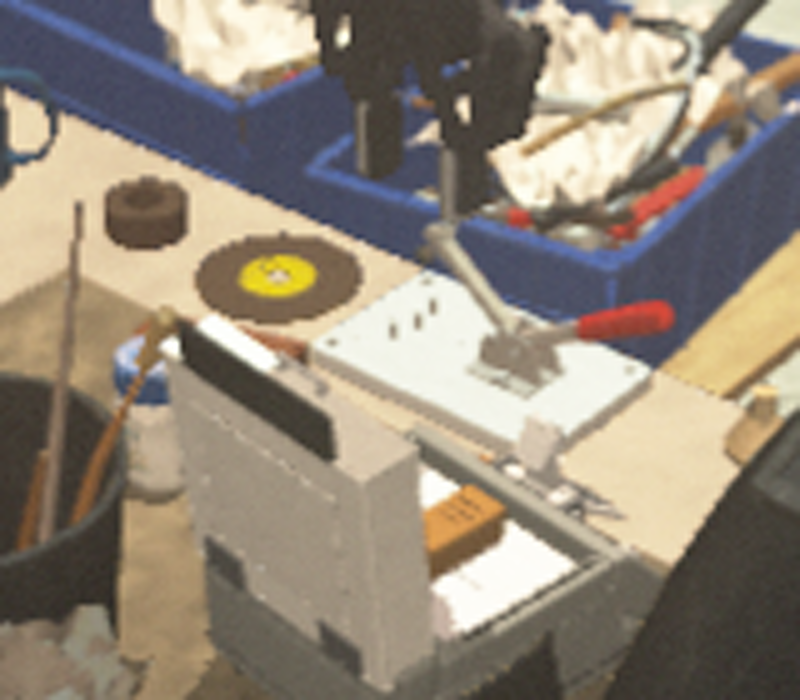

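```bash
cat >> h.py <<'E'
HNG=.075
def lip(th,s=0,off=0): # A-frame point: s toward free edge from lip point, off outward
    c,sn=np.cos(th),np.sin(th);f=.143+s;u=.034+off
    return np.array([HNG-(f*c-u*sn),0,.090+f*sn+u*c])
ANW=np.r_[WIN[:2]-.008*np.array([np.cos(PSI),np.sin(PSI)]),PSI]
def tcpfor(C,ox=.011): # vertical tool, front-bottom corner of the tip at C (A frame)
    return A2W(ANW,C+np.array([ox,0,.0726]))[0]
E
python3 - <<'E'
from h import *
s=st()
print("stick",tri((282,185),(314.7,156.5)))
print(lip(1.65),lip(0))
C=lip(1.65,-.010,.02)
t=tcpfor(C);print(t)
plan([t[0],t[1],.36],RP)
b=cv2.imread("pics/t5.png");crop("top","e1.png",190,110,330,260,5,b)
E
```

```text
t 16.5 p [ 0.5679 -0.0137  0.3492] q [-0.4666  0.463  -0.5314  0.5344] F [ 1.3 -0.4 -0.2] gap 0.563 j [-0.024  0.234 -0.049  1.281  0.     1.683]
stick (array([0.75382499, 0.01863292, 0.16106581]), np.float64(0.050668544477685894))
[0.1202077  0.         0.22986159] [-0.068  0.     0.124]
[0.58427176 0.12384326 0.29091052]
n 4 rv/row [-0.0016 -0.0001 -0.0003] dist 0.1389 [0.0163 0.1375 0.0108]
[[-3.46, -0.27, -0.06], [-3.46, -0.27, -0.06], [-3.46, -0.27, -0.06], [-3.46, -0.27, -0.06]]
rot [[-0.0016, -0.0001, -0.0003]]
```

View pics/e1.png

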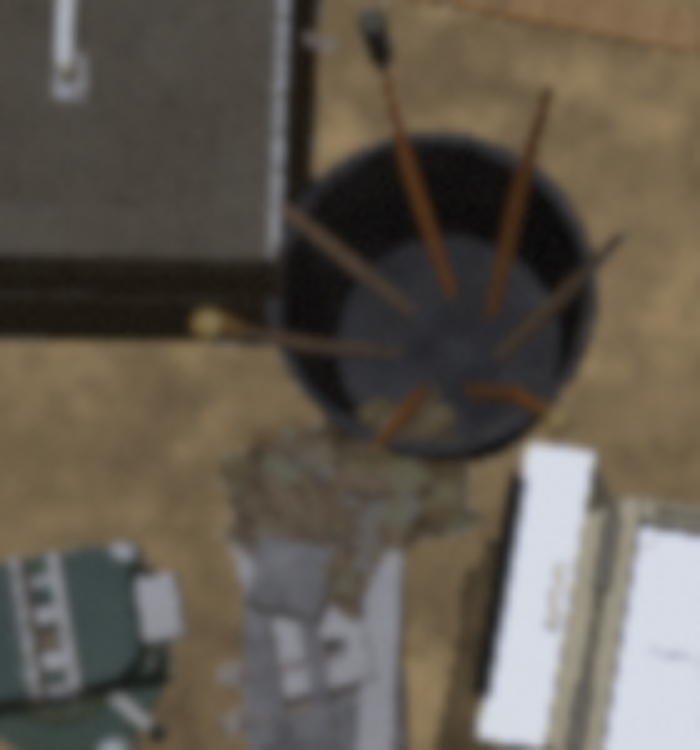

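Run:
```python
from h import *
print("brush",tri((282,184.5),(301,191.5)))
print("brush2?",[onz("top",(190+380/5,110+440/5),z).round(3) for z in(.15,.2,.25)])
print(proj("scene",[[.584,.124,.29]]), proj("top",[[.584,.124,.22],[.584,.124,.29]]))
print(A2W(ANW,[[.12,.055,.23],[.12,-.055,.23]]))
```

```text
brush (array([0.66861266, 0.06448946, 0.21413923]), np.float64(0.0032644444703549495))
brush2? [array([0.665, 0.157, 0.15 ]), array([0.655, 0.152, 0.2  ]), array([0.644, 0.147, 0.25 ])]
[[286.64838229 179.37312203]] [[275.96415556 225.17072765]
 [273.62981252 220.35812975]]
[[0.52566883 0.10121477 0.23      ]
 [0.63465615 0.08632305 0.23      ]]
```

```bash
cat >> h.py <<'E'
YO=np.array([0,.015,0])
E
python3 - <<'E'
from h import *
t=tcpfor(lip(1.65,-.010,.02)+YO);print(t)
plan([t[0],t[1],.36],RP,n=5)
E
```

```text
[0.56940986 0.12587395 0.29091052]
n 5 rv/row [-0.0013 -0.0001 -0.0002] dist 0.14 [0.0015 0.1395 0.0108]
[[-2.77, -0.21, -0.35], [-2.77, -0.22, -0.35], [-2.77, -0.22, -0.35], [-2.77, -0.22, -0.35], [-2.77, -0.22, -0.35]]
rot [[-0.0013, -0.0001, -0.0002]]
```

Call:
{"op": "apply_moves", "data": {"dp": [[-1.8, -0.3, -0.25], [-2.7, -0.3, -0.35], [-3.0, -0.3, -0.4], [-3.0, -0.2, -0.4], [-2.2, 0, -0.3], [-1.15, 0, -0.05], [0, 0, 0], [0, 0, 0]], "rotation": [[-0.003, 0, 0], [-0.003, 0, 0], [0, 0, 0], [0, 0, 0], [0, 0, 0], [0, 0, 0], [0, 0, 0], [0, 0, 0]], "claw": [4, 3, 2, 1, 0, 0, 0, 0]}}

```text
time_s: 17.17
eef_pos: [0.5671, 0.1259, 0.354]
tcp_rot: [0.463, -0.468, 0.535, -0.53]
wrist_force: [-1.6, 1.1, -0.2]
finger_gap: 0.003
```

Run:
```python
from h import *
s=st();print(s["qd"].round(3))
t=tcpfor(lip(1.65,-.010,.02)+YO)
plan(t,RP,n=3)
crop("scene","f1.png",250,100,410,240,5);crop("top","f2.png",230,170,400,290,4.7)
```

```text
t 17.17 p [0.5671 0.1259 0.354 ] q [ 0.4625 -0.4676  0.535  -0.5303] F [-1.6  1.1 -0.2] gap 0.003 j [0.217 0.27  0.008 1.318 0.002 1.923]
[-0.027 -0.005 -0.004  0.002 -0.002  0.   ]
n 3 rv/row [0.0032 0.0002 0.0003] dist 0.0632 [ 0.0023 -0.0001 -0.0631]
[[-0.01, 2.1, 0.1], [-0.01, 2.1, 0.09], [-0.01, 2.1, 0.08]]
rot [[0.0032, 0.0002, 0.0003]]
```

View pics/f1.png

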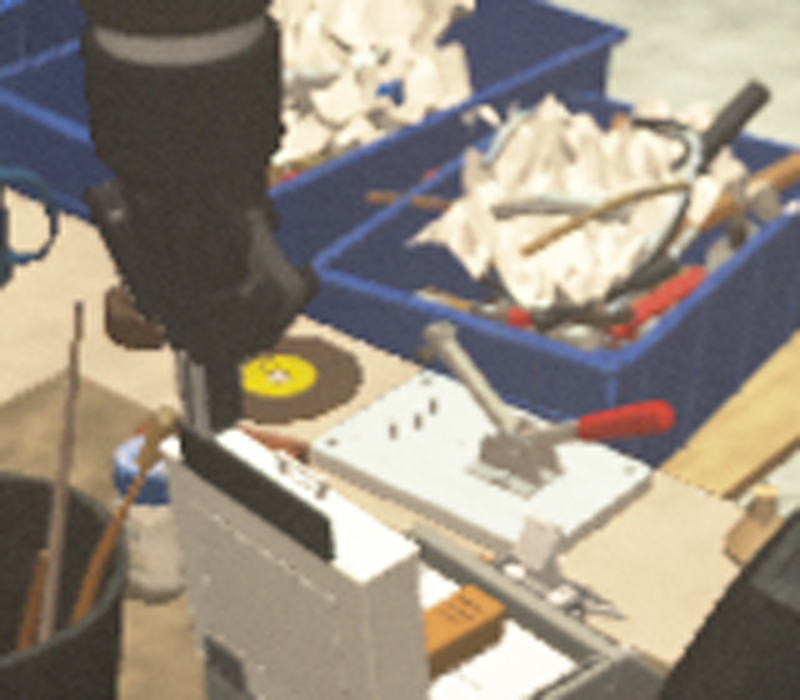

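View pics/f2.png

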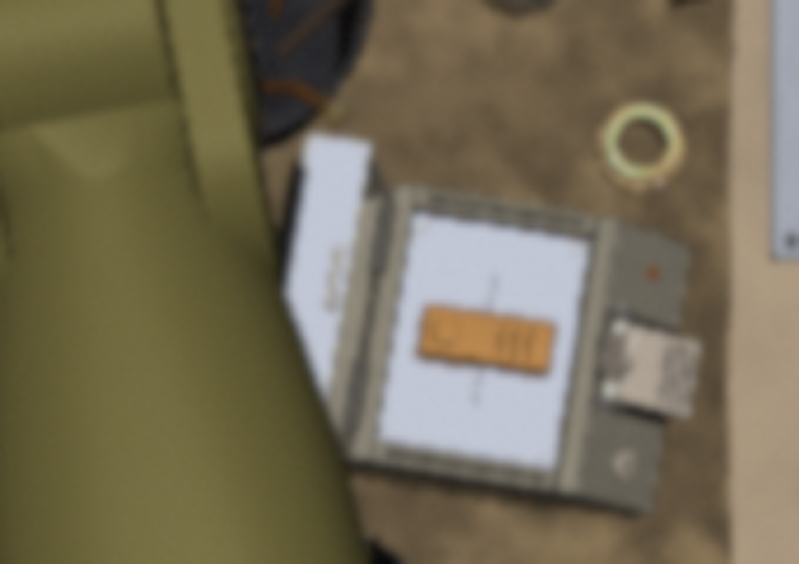

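Call:
{"op": "apply_moves", "data": {"dp": [[0, 1.2, 0.1], [0, 1.8, 0.1], [0, 1.8, 0], [0, 1.2, 0], [0, 0.4, 0], [0, 0, 0], [0, 0, 0], [0, 0, 0]], "rotation": [[0.003, 0, 0], [0.003, 0, 0], [0, 0, 0], [0, 0, 0], [0, 0, 0], [0, 0, 0], [0, 0, 0], [0, 0, 0]], "claw": [0, 0, 0, 0, 0, 0, 0, 0]}}

```text
time_s: 17.93
eef_pos: [0.5696, 0.1254, 0.2918]
tcp_rot: [0.464, -0.465, 0.534, -0.533]
wrist_force: [-0.4, -0.5, -0.2]
finger_gap: 0.002
```

Run:
```python
from h import *
s=st();print(s["qd"].round(3))
plan(tcpfor(lip(1.65,-.010,.00)+YO),RP,n=1)
ths=np.r_[1.65,np.arange(1.55,.09,-.1)]
W=[tcpfor(lip(t,-.010 if t>1 else -.01+.01*(1-t),0)+YO) for t in ths]
for a,b,t in zip(W[:-1],W[1:],ths[1:]): print(round(t,2),(RP.inv().apply(b-a)*100).round(2))
crop("scene","g1.png",250,100,410,240,5)
```

```text
t 17.93 p [0.5696 0.1254 0.2918] q [ 0.4645 -0.4647  0.5335 -0.5326] F [-0.4 -0.5 -0.2] gap 0.002 j [ 2.160e-01  2.870e-01 -1.100e-01  1.174e+00  1.000e-03  1.924e+00]
[ 0.004 -0.002  0.002 -0.003  0.    -0.001]
n 1 rv/row [ 0.0013 -0.0011 -0.0006] dist 0.0195 [-0.0029 -0.0193  0.0007]
[[1.95, -0.07, -0.02]]
rot [[0.0013, -0.0011, -0.0006]]
1.55 [ 1.32 -0.38 -0.  ]
1.45 [ 1.35 -0.24 -0.  ]
1.35 [ 1.37 -0.11  0.  ]
1.25 [1.37 0.03 0.  ]
1.15 [1.36 0.16 0.  ]
1.05 [ 1.34  0.3  -0.  ]
0.95 [ 1.33  0.39 -0.  ]
0.85 [ 1.32  0.49 -0.  ]
0.75 [1.27 0.62 0.  ]
0.65 [1.21 0.76 0.  ]
0.55 [ 1.14  0.88 -0.  ]
0.45 [1.05 1.   0.  ]
0.35 [0.95 1.11 0.  ]
0.25 [ 0.83  1.21 -0.  ]
0.15 [ 0.71  1.29 -0.  ]
```

View pics/g1.png

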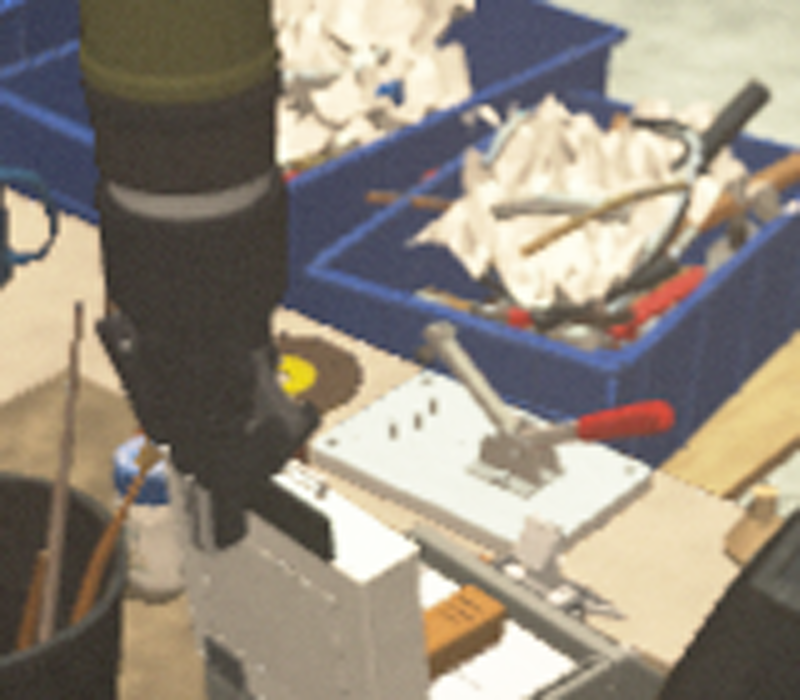

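Call:
{"op": "apply_moves", "data": {"dp": [[0.6, 0, 0], [0.6, 0, 0], [0.4, 0, 0], [0.3, 0, 0], [0, 0, 0]], "rotation": [[0, 0, 0], [0, 0, 0], [0, 0, 0], [0, 0, 0], [0, 0, 0]], "claw": [0, 0, 0, 0, 0]}}

```text
time_s: 18.4
eef_pos: [0.5664, 0.1064, 0.291]
tcp_rot: [0.464, -0.465, 0.534, -0.532]
wrist_force: [0.0, 2.1, -0.1]
finger_gap: -0.0
```

Call:
{"op": "apply_moves", "data": {"dp": [[0.3, 0, 0], [0.4, 0, 0], [0.5, 0, 0], [0.5, 0, 0]], "rotation": [[0, 0, 0], [0, 0, 0], [0, 0, 0], [0, 0, 0]], "claw": [0, 0, 0, 0]}}

```text
time_s: 18.73
eef_pos: [0.5642, 0.0899, 0.2909]
tcp_rot: [0.465, -0.465, 0.534, -0.532]
wrist_force: [-0.5, 1.9, 2.0]
finger_gap: -0.003
```

```bash
cat >> h.py <<'E'
def where():
    s=st();d=s["eef_pos"]-A2W(ANW,[0,0,0])[0];x=d[:2]@np.array([np.cos(PSI),np.sin(PSI)])-.011;z=d[2]-.0726
    # hood angle if the corner (x,z) lies on the outer plane: (hinge-x, z-.09) at perp distance .034
    f,u=HNG-x,z-.09;r=np.hypot(f,u);th=np.arctan2(u,f)-np.arcsin(.034/r);print("corner A",x.round(4),z.round(4),"theta",th.round(3),"along",np.sqrt(r*r-.034**2).round(4),"F_Ax",(s["wrist_force"][:2]@np.array([np.cos(PSI),np.sin(PSI)])).round(1));return s
E
python3 - <<'E'
from h import *
where();crop("scene","g2.png",250,100,410,240,5)
E
```

```text
t 18.73 p [0.5642 0.0899 0.2909] q [ 0.4645 -0.4653  0.5336 -0.532 ] F [-0.5  1.9  2. ] gap -0.003 j [ 1.570e-01  2.660e-01 -1.400e-01  1.167e+00  1.000e-03  1.864e+00]
corner A 0.103 0.2183 theta 1.524 along 0.1269 F_Ax 1.8
```

View pics/g2.png

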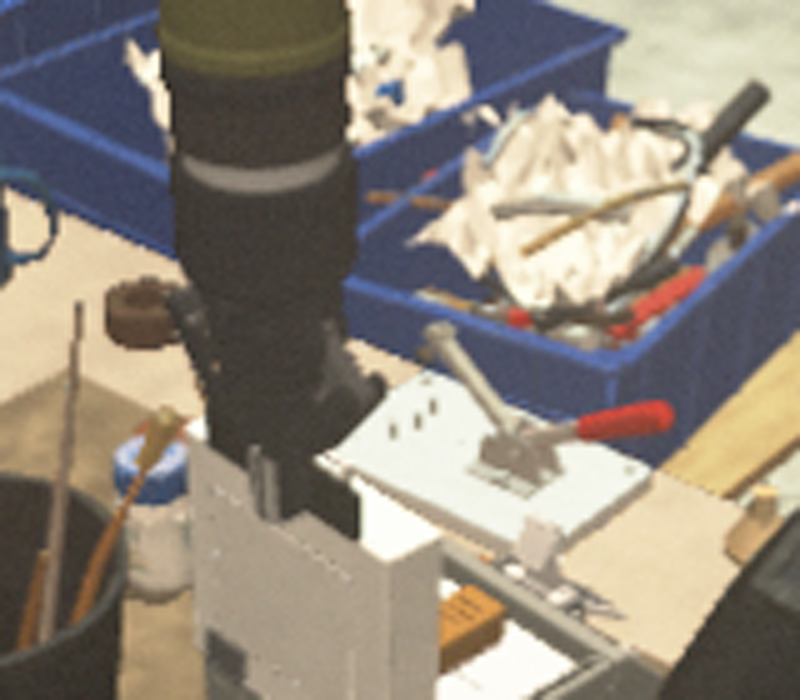

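```bash
cat >> h.py <<'E'
def arc(th0,a0,th1,a1,n):
    th=np.linspace(th0,th1,n+1);a=np.linspace(a0,a1,n+1)
    W=[tcpfor(lip(t,s-.143)+YO) for t,s in zip(th,a)]
    d=[(RP.inv().apply(q-p)*100).round(2) for p,q in zip(W[:-1],W[1:])]
    print([[x[0],x[1],0] for x in d],W[-1].round(4))
E
python3 - <<'E'
from h import *
arc(1.524,.127,.12,.142,20)
E
```

```text
[[np.float64(0.92), np.float64(-0.24), 0], [np.float64(0.94), np.float64(-0.17), 0], [np.float64(0.95), np.float64(-0.11), 0], [np.float64(0.96), np.float64(-0.04), 0], [np.float64(0.97), np.float64(0.03), 0], [np.float64(0.97), np.float64(0.1), 0], [np.float64(0.96), np.float64(0.17), 0], [np.float64(0.95), np.float64(0.24), 0], [np.float64(0.94), np.float64(0.31), 0], [np.float64(0.92), np.float64(0.38), 0], [np.float64(0.89), np.float64(0.45), 0], [np.float64(0.86), np.float64(0.51), 0], [np.float64(0.83), np.float64(0.58), 0], [np.float64(0.79), np.float64(0.64), 0], [np.float64(0.74), np.float64(0.69), 0], [np.float64(0.7), np.float64(0.75), 0], [np.float64(0.64), np.float64(0.8), 0], [np.float64(0.59), np.float64(0.85), 0], [np.float64(0.53), np.float64(0.89), 0], [np.float64(0.46), np.float64(0.93), 0]] [ 0.5422 -0.0735  0.2134]
```

Call:
{"op": "apply_moves", "data": {"dp": [[0.9, -0.24, 0], [0.94, -0.17, 0], [0.95, -0.11, 0], [0.96, -0.04, 0], [0.97, 0.03, 0], [0.97, 0.1, 0]], "rotation": [[0, 0, 0], [0, 0, 0], [0, 0, 0], [0, 0, 0], [0, 0, 0], [0, 0, 0]], "claw": [0, 0, 0, 0, 0, 0]}}

```text
time_s: 19.28
eef_pos: [0.5562, 0.0325, 0.2951]
tcp_rot: [0.464, -0.465, 0.534, -0.532]
wrist_force: [0.4, 1.8, -1.3]
finger_gap: 0.001
```

Run:
```python
from h import *
where();crop("scene","g3.png",250,100,410,240,5)
```

```text
t 19.28 p [0.5562 0.0325 0.2951] q [ 0.4641 -0.4653  0.5337 -0.5322] F [ 0.4  1.8 -1.3] gap 0.001 j [ 5.800e-02  2.380e-01 -1.670e-01  1.168e+00  1.000e-03  1.766e+00]
corner A 0.0451 0.2225 theta 1.096 along 0.1315 F_Ax 1.8
```

View pics/g3.png

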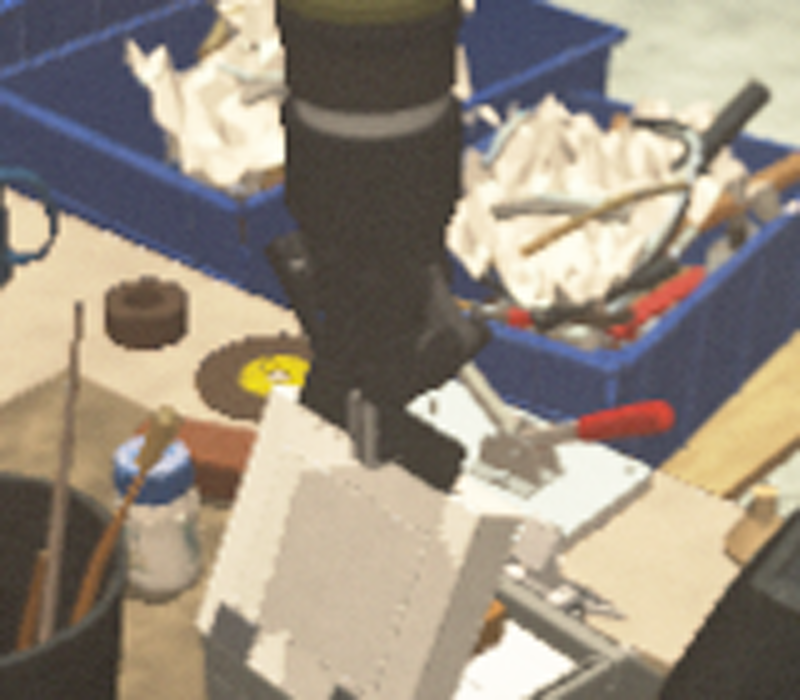

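Run:
```python
from h import *
arc(1.096,.1315,.12,.142,14)
```

```text
[[np.float64(0.95), np.float64(0.18), 0], [np.float64(0.94), np.float64(0.25), 0], [np.float64(0.93), np.float64(0.31), 0], [np.float64(0.91), np.float64(0.38), 0], [np.float64(0.88), np.float64(0.45), 0], [np.float64(0.85), np.float64(0.51), 0], [np.float64(0.82), np.float64(0.57), 0], [np.float64(0.78), np.float64(0.63), 0], [np.float64(0.74), np.float64(0.69), 0], [np.float64(0.69), np.float64(0.75), 0], [np.float64(0.64), np.float64(0.8), 0], [np.float64(0.58), np.float64(0.84), 0], [np.float64(0.52), np.float64(0.89), 0], [np.float64(0.46), np.float64(0.93), 0]] [ 0.5422 -0.0735  0.2134]
```

Call:
{"op": "apply_moves", "data": {"dp": [[0.95, 0.18, 0], [0.94, 0.25, 0], [0.93, 0.31, 0], [0.91, 0.38, 0], [0.88, 0.45, 0], [0.85, 0.51, 0], [0.82, 0.57, 0], [0.78, 0.63, 0]], "rotation": [[0, 0, 0], [0, 0, 0], [0, 0, 0], [0, 0, 0], [0, 0, 0], [0, 0, 0], [0, 0, 0], [0, 0, 0]], "claw": [0, 0, 0, 0, 0, 0, 0, 0]}}

```text
time_s: 20.0
eef_pos: [0.5466, -0.0371, 0.2616]
tcp_rot: [0.464, -0.465, 0.534, -0.532]
wrist_force: [0.4, 1.3, 0.8]
finger_gap: -0.003
```

Run:
```python
from h import *
where();crop("scene","g4.png",250,100,410,240,5)
```

```text
t 20.0 p [ 0.5466 -0.0371  0.2616] q [ 0.4642 -0.4654  0.5336 -0.5322] F [0.4 1.3 0.8] gap -0.003 j [-0.068  0.239 -0.244  1.091  0.     1.639]
corner A -0.0252 0.189 theta 0.536 along 0.1367 F_Ax 1.3
```

View pics/g4.png

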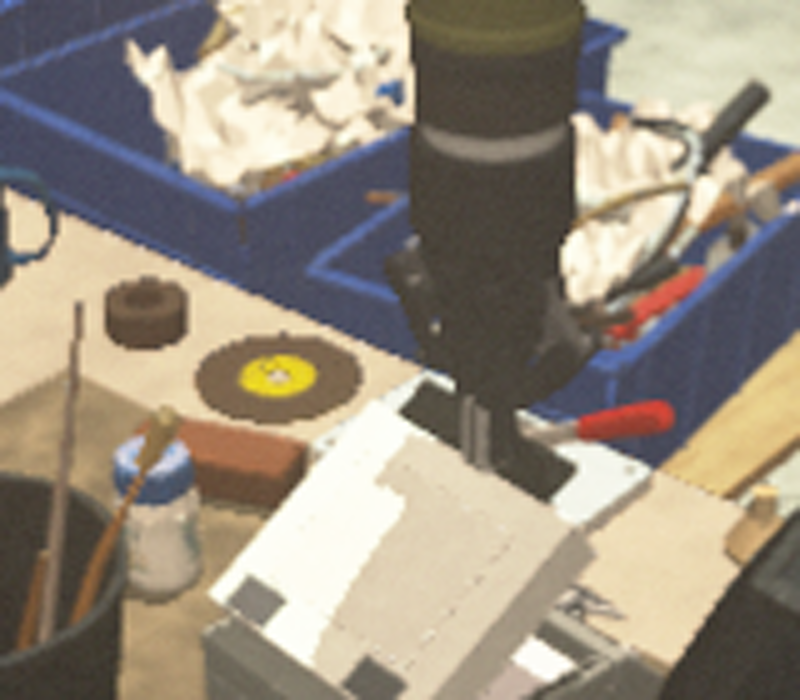

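Run:
```python
from h import *
arc(.536,.1367,.11,.146,7)
```

```text
[[np.float64(0.7), np.float64(0.57), 0], [np.float64(0.67), np.float64(0.62), 0], [np.float64(0.63), np.float64(0.66), 0], [np.float64(0.6), np.float64(0.71), 0], [np.float64(0.55), np.float64(0.75), 0], [np.float64(0.51), np.float64(0.79), 0], [np.float64(0.46), np.float64(0.83), 0]] [ 0.5416 -0.078   0.2124]
```

Call:
{"op": "apply_moves", "data": {"dp": [[0.7, 0.57, 0], [0.67, 0.62, 0], [0.63, 0.66, 0], [0.6, 0.71, 0], [0.55, 0.7, 0], [0.51, 0.7, 0], [0.46, 0.6, 0], [0, 0, 0]], "rotation": [[0, 0, 0], [0, 0, 0], [0, 0, 0], [0, 0, 0], [0, 0, 0], [0, 0, 0], [0, 0, 0], [0, 0, 0]], "claw": [0, 0, 0, 0, 0, 0, 0, 0]}}

```text
time_s: 20.72
eef_pos: [0.5402, -0.078, 0.215]
tcp_rot: [0.463, -0.466, 0.534, -0.532]
wrist_force: [0.1, 1.0, 2.0]
finger_gap: 0.002
```

Run:
```python
from h import *
where();crop("scene","g5.png",250,100,410,240,5)
```

```text
t 20.72 p [ 0.5402 -0.078   0.215 ] q [ 0.4632 -0.4659  0.5341 -0.5321] F [0.1 1.  2. ] gap 0.002 j [-1.430e-01  2.680e-01 -3.170e-01  9.900e-01 -1.000e-03  1.565e+00]
corner A -0.0666 0.1424 theta 0.128 along 0.1471 F_Ax 1.0
```

View pics/g5.png

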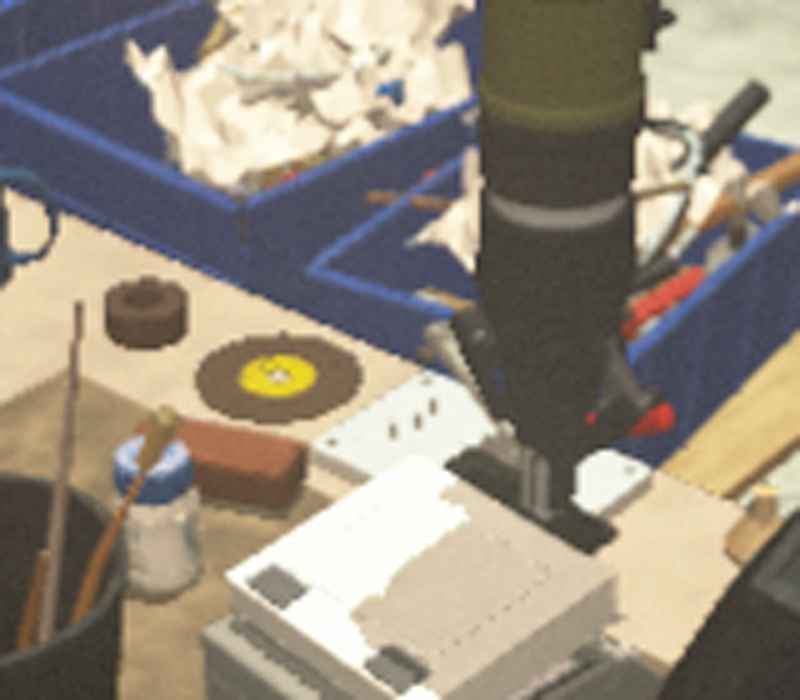

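Call:
{"op": "apply_moves", "data": {"dp": [[0.06, 0.25, 0], [0.06, 0.25, 0], [0.05, 0.2, 0], [0.05, 0.2, 0], [0, 0, 0]], "rotation": [[0, 0, 0], [0, 0, 0], [0, 0, 0], [0, 0, 0], [0, 0, 0]], "claw": [0, 0, 0, 0, 0]}}

```text
time_s: 21.18
eef_pos: [0.5409, -0.0794, 0.2075]
tcp_rot: [0.464, -0.465, 0.533, -0.532]
wrist_force: [0.4, -0.7, 1.1]
finger_gap: 0.002
```

Call:
{"op": "apply_moves", "data": {"dp": [[0.04, 0.2, 0], [0.04, 0.2, 0], [0, 0, 0]], "rotation": [[0, 0, 0], [0, 0, 0], [0, 0, 0]], "claw": [0, 0, 0]}}

```text
time_s: 21.43
eef_pos: [0.5408, -0.0803, 0.2041]
tcp_rot: [0.464, -0.465, 0.533, -0.533]
wrist_force: [-1.6, -1.0, 5.5]
finger_gap: 0.003
```

Call:
{"op": "apply_moves", "data": {"dp": [[0.02, 0.2, 0], [0, 0, 0]], "rotation": [[0, 0, 0], [0, 0, 0]], "claw": [0, 0]}}

```text
time_s: 21.6
eef_pos: [0.5407, -0.0806, 0.2019]
tcp_rot: [0.464, -0.465, 0.533, -0.533]
wrist_force: [-0.7, -2.2, 2.9]
finger_gap: 0.0
```

Call:
{"op": "apply_moves", "data": {"dp": [[0, 0.15, 0], [0, 0, 0]], "rotation": [[0, 0, 0], [0, 0, 0]], "claw": [0, 0]}}

```text
time_s: 21.77
eef_pos: [0.5404, -0.0798, 0.1997]
tcp_rot: [0.464, -0.465, 0.534, -0.532]
wrist_force: [-0.1, -0.2, -0.3]
finger_gap: 0.002
```

Call:
{"op": "apply_moves", "data": {"dp": [[0, 0.15, 0], [0, 0, 0]], "rotation": [[0, 0, 0], [0, 0, 0]], "claw": [0, 0]}}

```text
time_s: 21.93
eef_pos: [0.5402, -0.0798, 0.1979]
tcp_rot: [0.464, -0.466, 0.534, -0.532]
wrist_force: [0.2, -0.1, -0.4]
finger_gap: 0.0
```

Call:
{"op": "apply_moves", "data": {"dp": [[0, 0.1, 0], [0, 0, 0]], "rotation": [[0, 0, 0], [0, 0, 0]], "claw": [0, 0]}}

```text
time_s: 22.1
eef_pos: [0.5403, -0.08, 0.1973]
tcp_rot: [0.464, -0.465, 0.534, -0.532]
wrist_force: [-2.1, 0.5, 2.0]
finger_gap: -0.001
```

Run:
```python
from h import *
where();crop("scene","g6.png",250,100,410,240,5);
```

```text
t 22.1 p [ 0.5403 -0.08    0.1973] q [ 0.4642 -0.4655  0.5339 -0.5318] F [-2.1  0.5  2. ] gap -0.001 j [-0.147  0.283 -0.341  0.95   0.     1.56 ]
corner A -0.0685 0.1247 theta 0.005 along 0.1437 F_Ax 0.2
```

View pics/g6.png

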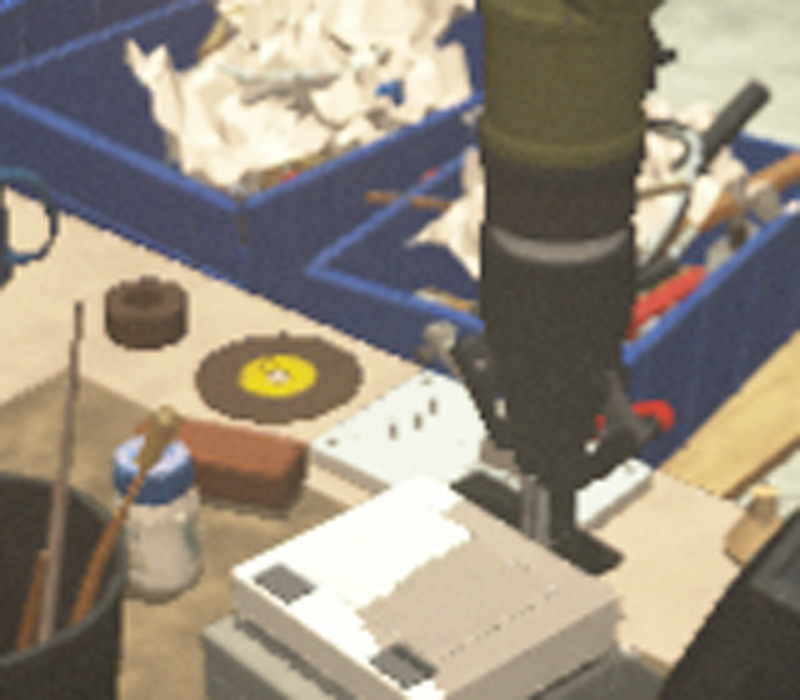

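Call:
{"op": "apply_moves", "data": {"dp": [[0, 0.06, 0], [0, 0, 0]], "rotation": [[0, 0, 0], [0, 0, 0]], "claw": [0, 0]}}

```text
time_s: 22.32
eef_pos: [0.5404, -0.0801, 0.1969]
tcp_rot: [0.464, -0.465, 0.534, -0.532]
wrist_force: [-0.5, 0.5, 1.6]
finger_gap: 0.0
```

Call:
{"op": "apply_moves", "data": {"dp": [[0, -0.3, 0], [0, -0.5, 0], [0, -1, 0], [0, -1.5, 0], [0, -2, 0], [0, -2, 0], [0, 0, 0], [0, 0, 0]], "rotation": [[0, 0, 0], [0, 0, 0], [0, 0, 0], [0, 0, 0], [0, 0, 0], [0, 0, 0], [0, 0, 0], [0, 0, 0]], "claw": [0, 0, 0, 0, 0, 0, 0, 0]}}

```text
time_s: 22.98
eef_pos: [0.5418, -0.0804, 0.2721]
tcp_rot: [-0.465, 0.465, -0.533, 0.533]
wrist_force: [0.5, -0.3, -0.5]
finger_gap: -0.002
```

Run:
```python
from h import *
st();crop("scene","g7.png",250,100,410,240,5);
```

```text
t 22.98 p [ 0.5418 -0.0804  0.2721] q [-0.465   0.4645 -0.5326  0.5332] F [ 0.5 -0.3 -0.5] gap -0.002 j [-0.147  0.23  -0.231  1.109  0.     1.56 ]
```

View pics/g7.png

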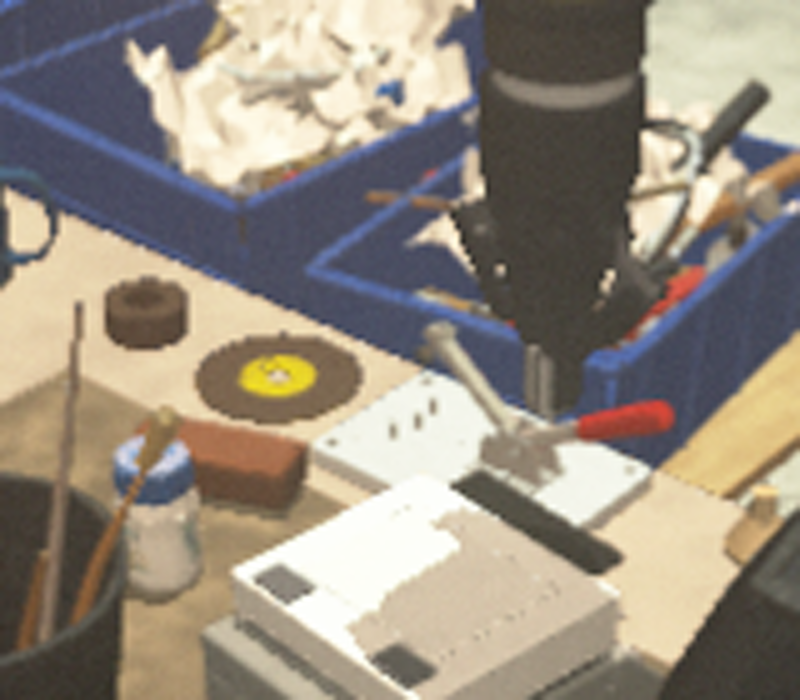

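Call:
{"op": "apply_moves", "data": {"dp": [[0, -2, 0], [1.5, -3, 0], [3, -2, 0], [3.5, 0, 0], [3.5, 0, 0], [3, 0, 0], [1.5, 0, 0], [0, 0, 0]], "rotation": [[0, 0, 0], [0, 0, 0], [0, 0, 0], [0, 0, 0], [0, 0, 0], [0, 0, 0], [0, 0, 0], [0, 0, 0]], "claw": [0, 0, 0, 0, 0, 0, 0, 0]}}

```text
time_s: 23.7
eef_pos: [0.5181, -0.2416, 0.3387]
tcp_rot: [0.463, -0.465, 0.535, -0.533]
wrist_force: [-1.5, -0.3, 0.2]
finger_gap: -0.003
```

Call:
{"op": "apply_moves", "data": {"dp": [[0, 0, 0], [0, 0, 0], [0, 0, 0], [0, 0, 0]], "rotation": [[0, 0, 0], [0, 0, 0], [0, 0, 0], [0, 0, 0]], "claw": [0, 0, 0, 0]}}

```text
time_s: 24.03
eef_pos: [0.5193, -0.2377, 0.3399]
tcp_rot: [0.465, -0.466, 0.533, -0.532]
wrist_force: [-0.6, 0.0, 0.1]
finger_gap: -0.004
```

Run:
```python
from h import *
st();b=manip.snapshot("scene");a=cv2.imread("pics/scene0.png")
v=np.hstack([cv2.resize(x[170:270,280:380],None,fx=4,fy=4,interpolation=cv2.INTER_CUBIC) for x in(a,b)]);cv2.imwrite("pics/cmp.png",v)
d=np.abs(a[190:240,290:370].astype(int)-b[190:240,290:370]).max(2);print(d.mean(),(d>40).sum())
crop("top","h2.png",280,180,460,300,4.4)
```

```text
t 24.03 p [ 0.5193 -0.2377  0.3399] q [ 0.4646 -0.4658  0.5334 -0.5316] F [-0.6  0.   0.1] gap -0.004 j [-0.429  0.25  -0.051  1.274 -0.     1.277]
1.689 0
```

View pics/cmp.png

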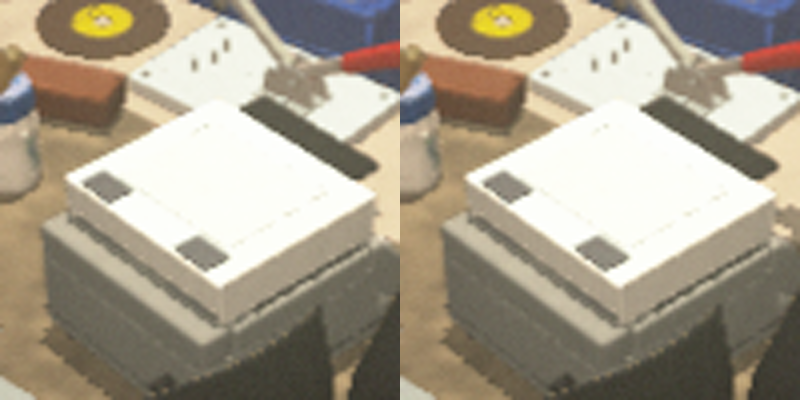

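View pics/h2.png

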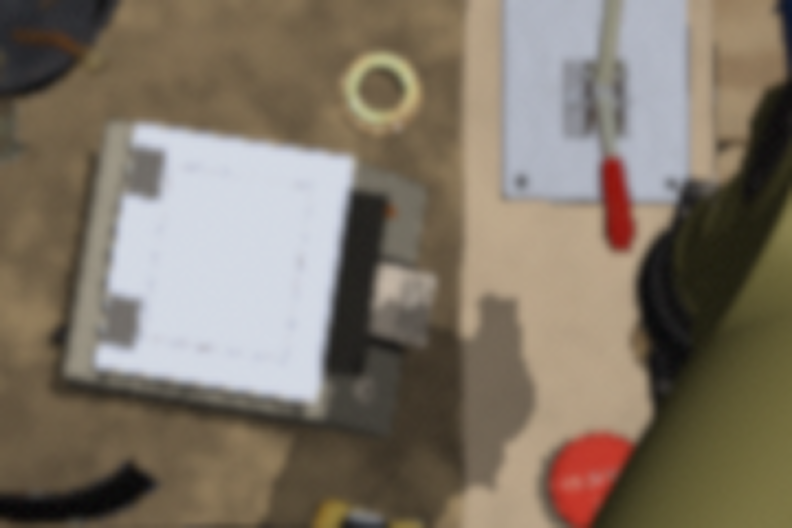

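The hood looks pixel-identical to the original shut picture, and the collar has not moved. I'm handing the job in.

```bash
python3 -c "
from workcell import manip
print(manip.close_job())"
```

```text
the job is handed in; nothing more can be done
None
```

The bar is on the stage over the measuring window, the hood is shut on the catch, and the job was handed in at about 24 s.

- **Catch:** I pressed the paddle about 6 mm at no more than 5 N with the hand leaning 34° to the front. The hood swung fully up by itself, and the hand stayed on the paddle, clear of it.
- **Bar:** It was set down along the analyser's x until the stage contact showed in the force reading (about 9 N), then released. In the top view taken afterwards, it is centred on the window's cross marks and hides the dark disc.
- **Hood:** I brought it down with the closed fingertips, at about 2 N on its back and then its lip. The force rose to about 5.5 N and fell to zero at the snap, and the hood then sat at about 0.005 rad under a light touch.
- **Last checks:** About 1.7 s after I let go, the scene view of the hood showed no pixel changed from the first shut picture. The collar is in the same place.
- **Not confirmed:** The arm hid the cone in the last top view. It stood in its place in earlier views, and nothing went near it.
- **Disagreement:** Two-view triangulation put the stage at 75 mm instead of 70 mm; the set-down contact agreed with 70 mm.

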